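# Unclamp a reworked circuit board and stack two boards square in the corner tray

### The arm

A 6-joint arm with a two-finger parallel gripper is mounted at the origin on the work surface. World frame = base frame: x ahead of the robot, y to its left, z up, the work surface at z = 0. Lengths are in mm, angles in degrees, forces in N, time in s.
With the tool pointing down it reaches from about 300 to 850 mm from the base axis. Payload 4.2 kg.
Tool frame: the origin (TCP) lies midway between the tips of the shut fingers; the grasp point (between the pads) lies 19 mm behind it; y points along the fingers, z is the direction in which the jaws open and shut, and the axes are right-handed (so a half turn about y gives the same grasp; the last joint's range is limited). The gripper opens to 91 mm and grips with 3 to 60 N. Pads are 32 mm wide; open, the fingers measure 118 mm over their backs; the gripper's body (76 mm by 178 mm) begins 60 mm behind the grasp point.
Start: joints at [64.229, 18.312, 89.639, -0, 72.044, -1.146], TCP at [239.602, 522.721, 187.076] pointing down, gripper open.
Joint ranges: [-177.97, 177.97], [-48.28, 115.42], [12.27, 149.76], [-77.06, 257.06], [2.81, 150.46], [-146.56, 146.56]. Speed limits (degrees/s): [147.25, 147.25, 180, 180, 180, 180].

### API

Orientations are given as [roll, pitch, yaw] about the fixed x, y, z axes, in that order (R = Rz(yaw) Ry(pitch) Rx(roll)).
In Python, from workcell import env gives the robot as it stands.
- The arm moves only by the shell command python3 -m handwheel 'ROWS' [FORCE]. ROWS is JSON, a list of rows, each a list of 3 entries, a list of its own where there are three numbers: the opening, from 0 (shut) to 1 (fully open), then the shift along the tool's x, y, z in mm, then the turn, a rotation vector about the tool's x, y, z in degrees. A call has exactly 10 rows; each row shifts and turns the commanded pose from where the row before left it, along the tool's axes as they then stand; what a row does not reach is not made up. A row lasts 1/12 s, in which the tool goes at most 41.7 mm and 7.16 degrees, less where a joint would pass 70% of its speed; a pose out of reach is approached as far as the arm can. A call is refused whole if a number of a shift passes 41.7 or a number of a turn 7.16, either way. A call with a gripper value outside its range is refused whole. The fingers move at their own pace and stop on an object; FORCE is the grip in N (left out, the last holds). Time passes only in rows, so rows that do not move let the fingers close, or fill a call up. It gives the time, the measured TCP pose, the force and the opening at its end, in the units of the state.
- env.state(): the state, without advancing time (a new reading comes with each control period).
- env.grab_frame(name): name is "side" or "top"; returns the picture (400x640x3 uint8, red, green, blue); there is no depth.
- env.camera_info(name): a dict with "fx", "fy", "cx", "cy" (pixels), "camera_from_world" (4x4, takes a point from world to camera coordinates). Camera axes: x right, y down, z forward; pixel columns grow to the right and rows downward; lengths in mm; the calibration is good to about 2 mm. A picture is of the moment at which its call begins. camera_info takes no time and is no camera call.
- env.job_done(): hands the job in, once; it reports no verdict.
Trained networks look in the newest picture that a camera, given by its name, has taken for a name from the list of things; names that differ only in an ending like _2 or _b are one class to them, and where a whole thing is asked for, a point or a joint stands for the part that bears it (a point fixed in the world has none). Each returns a list of dicts, best first, with "p" (0 to 1); they miss things now and then, are a little off and sometimes report something else, mostly with a low value. They report only what shows in the picture. A call takes as long as a camera call. They do not tell look-alikes from the thing itself.
- env.masks_of(camera, label): "region" (400x640 bool, what is visible of it) and "location" ([column, row] in pixels, amid what is visible of it).
The state is a dict: "time_s": time; "qpos": joint angles; "qvel": joint speeds; "effort": joint torques, N m; "ee_pos": TCP position; "ee_rot": TCP orientation; "force": force on the tool from outside, world axes, zero at the start; "torque": the same for the moment, N m; "gripper_width": finger opening in mm.
Only numpy, scipy, OpenCV 4.12 (cv2) and the standard library are available. Lean on these libraries where they do the work, as an engineer would, in place of code of your own. Each camera call takes 0.05 s, during which the arm holds its last target.

### The job

Flip the red-handled toggle clamp up past centre so that it stays open, lift the freed circuit board out of the rework fixture and set it in the aluminium tray, pressing it gently into the corner so that it bears on the blue and the yellow fence at the same time. Then stack the other circuit board on top of it, its legs on the first board, and press it into the corner of both fences in the same way, so that both boards end up square and flush against both fences. Do not ram the fences, and leave everything else on the bench where it is.

Things in the scene. Friction and masses are not known exactly. Their poses are not given: they have to be found in the camera images.
- board_a: Green circuit board, 140 (x) x 100 (y) x 4 mm, 0.2-0.38 kg, on four brass legs 24 mm long, 9 mm thick, at x +-62, y +-42. Origin: centre, bottom of the legs; sheet 24 to 28 mm above it. Central finned heat sink, 24 (x) x 50 (y) mm, from 28 to 48 mm up: grip it across x. Other chips under 10 mm high. May lie either way round. This one starts on the fixture's floor, under the clamp.
- board_b: Green circuit board, 140 (x) x 100 (y) x 4 mm, 0.2-0.38 kg, on four brass legs 24 mm long, 9 mm thick, at x +-62, y +-42. Origin: centre, bottom of the legs; sheet 24 to 28 mm above it. Central finned heat sink, 24 (x) x 50 (y) mm, from 28 to 48 mm up: grip it across x. Other chips under 10 mm high. May lie either way round. This one starts loose on the bench top.
- tray: Aluminium stacking tray fixed to the bench, plate 170 x 130 mm, top 6 mm above the origin. Rigid fences on its +x and +y sides, 72 mm high; the others are open. A board pushed home on both fences, its x along the tray's x (either way round), has its origin straight above the tray's: 6 mm above it for the first board, 34 mm for the second, whose legs stand on the first's green sheet.
- far_fence: The tray's blue fence, a rigid wall across the tray's x; same origin and axes as the tray. Its inner face is x = +70 mm, from y = -48 to +58 mm.
- side_fence: The tray's yellow fence, a rigid wall across the tray's y; same origin and axes as the tray. Its inner face is y = +50 mm, from x = -60 to +70 mm. Both fences grip a board that rubs along them (friction up to about 1), which can feel like touching the other fence.
- fixture: Dark steel rework fixture fixed to the bench: plate 158 (x) x 118 (y) mm, origin at the centre of its underside, floor 6 mm above it, low rim to 12 mm; recess 146 x 106 mm. The clamp's bracket stands beyond the +x edge at y = -38 mm, up to 56 mm high.
- clamp (a joint): Hinge angle of the clamp's arm, rad: 0 = closed, arm level, its rubber foot on the board; grows as the arm swings up; straight up (centre) is 1.57, the stop is at 1.9. It swings freely under its own weight (0.12 kg): short of centre it falls shut, past centre it falls to the stop and stays, its tip then 150 mm above the bench.
- clamp_grip (a point): Middle of the clamp's red handle: a round bar 14 mm thick along the fixture's y, sticking out sideways (-y) from the end of the arm, beyond the board's edge; 95 mm from the hinge axis. When closed it is 48 mm above the bench, at x = -9, y = -72 mm from the fixture's centre.
- clamp_pivot (a point): Point on the clamp's hinge axis, which runs along the fixture's y; at x = 86, y = -38, z = 48 mm from the fixture's origin. The closed arm runs from here along the fixture's -x and swings up and over towards +x; the handle's middle is 34 mm further along -y.
- bottle: Bystander, to be left alone: white plastic bottle with a blue cap, 56 mm across, 150 mm tall; origin at its underside or middle.
- cup: Bystander, to be left alone: blue ceramic cup, 72 mm across, 75 mm tall; origin at its underside or middle.
- tape: Bystander, to be left alone: orange roll of tape, 90 mm across, 20 mm tall, lying flat; origin at its underside or middle.
- driver: Bystander, to be left alone: screwdriver lying at the left of the bench; origin at its underside or middle.
- brush: Bystander, to be left alone: cleaning brush lying at the right of the bench; origin at its underside or middle.
- parts_bin: Bystander, to be left alone: grey open parts bin, 100 x 120 x 45 mm; origin at its underside or middle.
Not all that is in view belongs to the job. Several things have the shape of the tray; the one meant has the colours described above. Leave any orange look-alike of the fixture alone.

How it is judged:
By the outcome, as a careful person would: the job done as asked, in the order asked, and still so for the second after the job is handed in, with the robot touching nothing.
It also fails if it takes over 72 s, if anything falls off the work surface, if the arm or the gripper's body presses on something with over 40 N, if the wrist force passes 120 N, or if a joint passes its speed limit or range.

## Working session

There is one attempt and no reset: what is moved stays moved. The work goes in short steps, Python scripts to look and compute and a shell command to move; the robot and the scene stay as the last step left them, time stands still between calls to the robot, and variables do not carry over. Pictures are saved under pics/ and viewed, and the job is handed in when it is done.

```bash
ls; mkdir -p pics
cat > h.py <<'E'
import numpy as np, cv2
from workcell import env
from scipy.spatial.transform import Rotation as R
def shot(cam,name,crop=None,scale=1):
    im=env.grab_frame(cam)
    cv2.imwrite('pics/raw_'+name,im[:,:,::-1])
    o=im if crop is None else im[crop[1]:crop[3],crop[0]:crop[2]]
    o=cv2.resize(o,None,fx=scale,fy=scale,interpolation=cv2.INTER_CUBIC)
    cv2.imwrite('pics/'+name,o[:,:,::-1]); return im
def ray(cam,uv):
    c=env.camera_info(cam);T=np.array(c['camera_from_world'])
    d=np.array([(uv[0]-c['cx'])/c['fx'],(uv[1]-c['cy'])/c['fy'],1])
    o=-T[:3,:3].T@T[:3,3]; return o,T[:3,:3].T@d
def at(cam,uv,z):
    o,d=ray(cam,uv); return o+d*(z-o[2])/d[2]
def proj(cam,p):
    c=env.camera_info(cam);T=np.array(c['camera_from_world'])
    q=T[:3,:3]@np.asarray(p)+T[:3,3]; return np.array([c['fx']*q[0]/q[2]+c['cx'],c['fy']*q[1]/q[2]+c['cy']])
E
python3 - <<'E'
from h import *
np.set_printoptions(precision=2,suppress=True)
s=env.state();print({k:np.round(v,2) for k,v in s.items()})
for c in('top','side'):
    shot(c,c+'0.png',None,1.25)
    i=env.camera_info(c);print(i['fx'],i['fy'],i['cx'],i['cy'],-np.array(i['camera_from_world'])[:3,:3].T@np.array(i['camera_from_world'])[:3,3],np.array(i['camera_from_world'])[:3,:3])
E
```

```text
pics
{'time_s': np.float64(0.0), 'qpos': array([64.23, 18.35, 89.71,  0.  , 72.04, -1.15]), 'qvel': array([-0.01, -0.01,  0.06,  0.02,  0.05, -0.08]), 'effort': array([  0.  , -41.25, -23.2 ,   0.07,   0.05,  -0.  ]), 'ee_pos': array([239.35, 522.21, 186.2 ]), 'ee_rot': array([-90.1 ,   0.  , -24.63]), 'force': array([-0.05, -0.24, -0.38]), 'torque': array([-0.  , -0.03,  0.02]), 'gripper_width': np.float64(91.1)}
380.9936712879078 380.9936712879078 319.37588421797204 197.85373306209755 [ 402.64  -11.23 1368.05] [[ 0.02 -1.   -0.  ]
 [-1.   -0.02 -0.09]
 [ 0.09  0.   -1.  ]]
377.53644641079876 377.53644641079876 316.434656900498 200.57538804314092 [  237.28 -1142.66   802.75] [[ 0.97 -0.25  0.  ]
 [-0.13 -0.52 -0.84]
 [ 0.21  0.82 -0.53]]
```

View pics/top0.png

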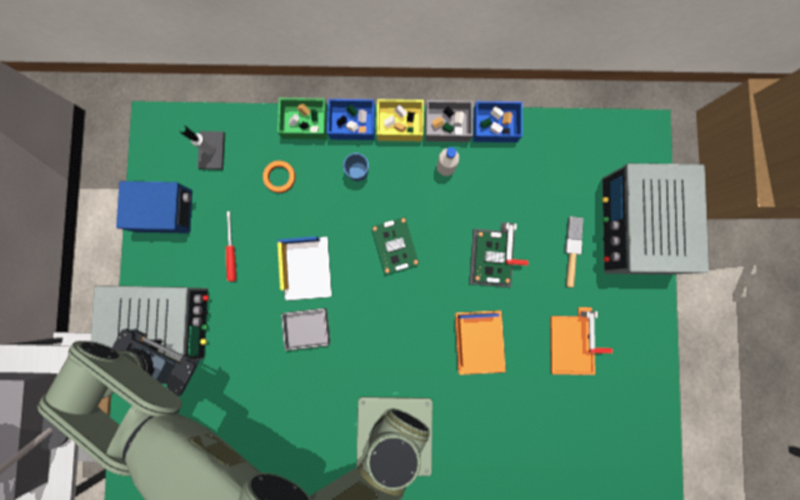

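View pics/side0.png

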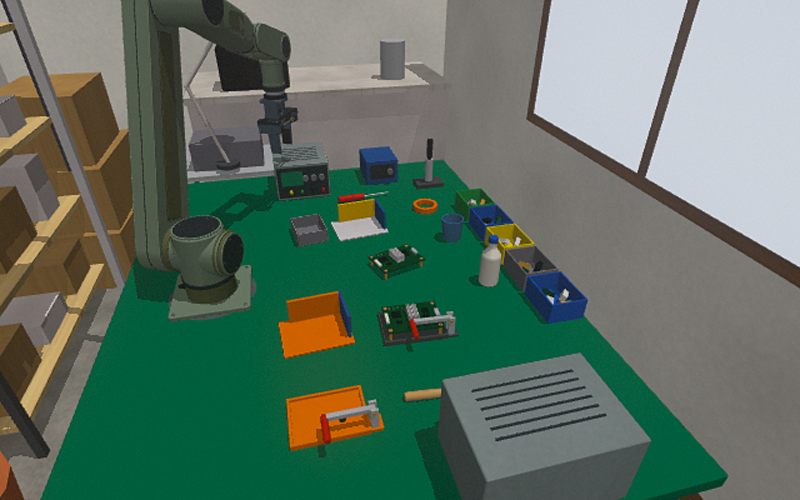

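Top view at 1.25x: the white tray with blue and yellow fences is at (305,268), and an orange look-alike tray is at (480,342). The dark fixture with the clamp is at (492,257), and an orange look-alike fixture is at (573,345). The loose board is at (395,245). The pieces that fit the description are the aluminium tray and the dark fixture. I'll enlarge those to confirm.

Run:
```python
from h import *
im=cv2.imread('pics/raw_top0.png');
c=im[160:250,210:430];cv2.imwrite('pics/topc.png',cv2.resize(c,None,fx=3.6,fy=3.6,interpolation=cv2.INTER_CUBIC))
im=cv2.imread('pics/raw_side0.png');
c=im[150:290,210:390];cv2.imwrite('pics/sidec.png',cv2.resize(c,None,fx=4.2,fy=4.2,interpolation=cv2.INTER_CUBIC))
for cam in('top','side'):
  for l in('tray','far_fence','side_fence','fixture','board_a','clamp','clamp_grip'):
    print(cam,l,[(round(m['p'],2),np.round(m['location'],1).tolist(),int(m['region'].sum())) for m in env.masks_of(cam,l)])
```

```text
top tray [(0.71, [384.1, 271.3], 1813), (0.7, [245.4, 215.1], 1877)]
top far_fence [(0.55, [241.4, 193.1], 143), (0.49, [380.8, 252.8], 123)]
top side_fence [(0.63, [227.5, 213.4], 272), (0.47, [368.1, 274.7], 163)]
top fixture [(0.89, [460.5, 275.7], 1804), (0.65, [404.8, 205.2], 573)]
top board_a [(0.63, [315.1, 194.7], 1071), (0.62, [393.4, 207.0], 1042)]
top clamp [(0.73, [474.9, 271.6], 179), (0.63, [407.5, 201.4], 185)]
top clamp_grip [(0.61, [404.8, 205.8], 228), (0.49, [472.1, 272.3], 136)]
side tray [(0.86, [289.6, 174.1], 1138), (0.8, [248.6, 259.3], 2454)]
side far_fence [(0.73, [276.8, 250.9], 168), (0.68, [361.0, 184.0], 317), (0.17, [338.6, 254.5], 205)]
side side_fence [(0.69, [287.2, 167.1], 421), (0.66, [250.6, 242.0], 737), (0.5, [337.9, 253.8], 224)]
side fixture [(0.74, [337.0, 266.3], 947), (0.66, [260.8, 332.3], 2830), (0.29, [304.5, 172.3], 132)]
side board_a [(0.91, [318.6, 207.1], 642), (0.35, [361.3, 182.9], 351)]
side clamp [(0.66, [268.4, 336.1], 411), (0.6, [343.3, 254.0], 253)]
side clamp_grip [(0.84, [268.7, 331.4], 399), (0.6, [338.0, 256.3], 223)]
```

View pics/topc.png

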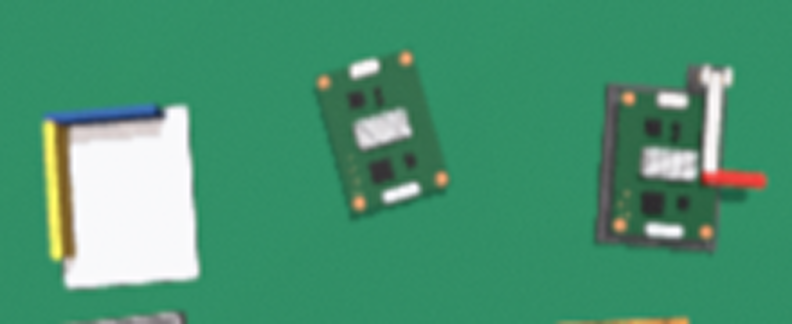

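View pics/sidec.png

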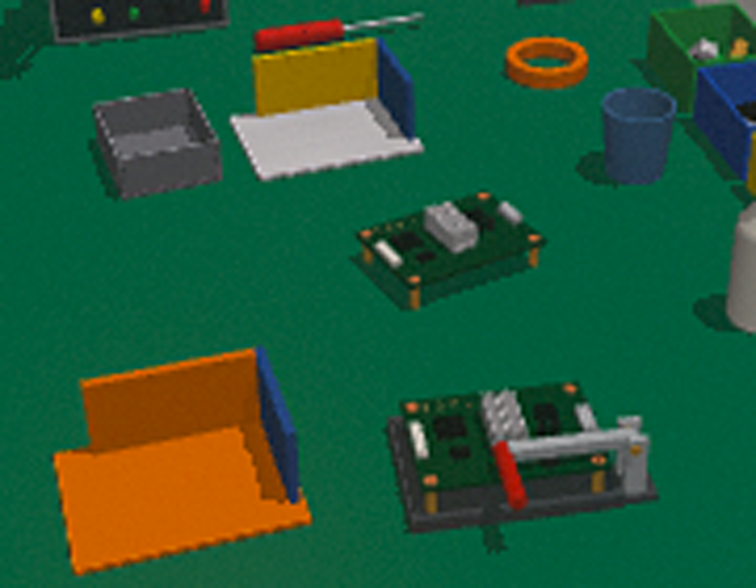

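The crops confirm it: the white tray (yellow fence left, blue fence away from the robot) and the dark fixture under the red-handled clamp. Both have x roughly along world x. Next I'll fit poses.

```bash
cat > fit.py <<'E'
from h import *
from scipy.optimize import least_squares, minimize
def dots(cam,im,box):
    x0,y0,x1,y1=box
    f=im.astype(float); w=np.clip(f[:,:,0]-f[:,:,1]-8,0,None)*(f[:,:,0]>90)*(f[:,:,1]>50)
    sub=w[y0:y1,x0:x1]; n,l,st,c=cv2.connectedComponentsWithStats((sub>12).astype(np.uint8),connectivity=8)
    out=[]
    for k in range(1,n):
        ys,xs=np.where(cv2.dilate((l==k).astype(np.uint8),np.ones((3,3)))>0); ww=sub[ys,xs]
        out.append((round((xs*ww).sum()/ww.sum()+x0,2),round((ys*ww).sum()/ww.sum()+y0,2),int(ww.sum())))
    return out
E
python3 - <<'E'
from fit import *
t=cv2.imread('pics/raw_top0.png')[:,:,::-1];s=cv2.imread('pics/raw_side0.png')[:,:,::-1]
for n,cam,im,b in(('B','top',t,(295,170,338,224)),('A','top',t,(375,180,418,232)),('B','side',s,(290,192,345,227)),('A','side',s,(300,235,370,280))):
    print(n,cam,dots(cam,im,b))
    for d in dots(cam,im,b):
        print('   ',d, np.round(at(cam,d[:2],28 if n=='B' else 34)[:2],1))
E
```

```text
B top [(np.float64(322.34), np.float64(175.85), 295), (np.float64(299.53), np.float64(182.36), 213), (np.float64(332.22), np.float64(209.13), 323), (np.float64(309.36), np.float64(215.91), 306)]
    (np.float64(322.34), np.float64(175.85), 295) [599.7 -17.3]
    (np.float64(299.53), np.float64(182.36), 213) [575.1  63.2]
    (np.float64(332.22), np.float64(209.13), 323) [482.1 -54. ]
    (np.float64(309.36), np.float64(215.91), 306) [456.8  26. ]
A top [(np.float64(384.19), np.float64(186.84), 372), (np.float64(411.46), np.float64(209.05), 6378), (np.float64(381.7), np.float64(222.0), 351), (np.float64(405.75), np.float64(224.01), 383)]
    (np.float64(384.19), np.float64(186.84), 372) [ 563.5 -235.8]
    (np.float64(411.46), np.float64(209.05), 6378) [ 486.8 -331.5]
    (np.float64(381.7), np.float64(222.0), 351) [ 439.7 -227.4]
    (np.float64(405.75), np.float64(224.01), 383) [ 434.1 -311.4]
B side [(np.float64(324.56), np.float64(196.0), 188), (np.float64(296.71), np.float64(205.08), 154), (np.float64(336.57), np.float64(206.05), 185), (np.float64(336.58), np.float64(210.81), 195
[... 1004 characters left out ...]
), (np.float64(312.45), np.float64(269.5), 168)]
    (np.float64(345.37), np.float64(242.03), 208) [ 565.5 -232.4]
    (np.float64(307.55), np.float64(246.43), 305) [ 441.4 -224.2]
    (np.float64(328.0), np.float64(255.0), 61) [ 493.5 -280.3]
    (np.float64(330.0), np.float64(255.0), 83) [ 499.5 -281.8]
    (np.float64(360.92), np.float64(256.63), 119) [ 589.9 -312.5]
    (np.float64(331.59), np.float64(257.95), 116) [ 500.4 -296.3]
    (np.float64(351.98), np.float64(259.0), 208) [ 559.6 -316.2]
    (np.float64(312.09), np.float64(263.72), 339) [ 436.2 -307.1]
    (np.float64(351.52), np.float64(264.57), 159) [ 550.1 -339.7]
    (np.float64(312.45), np.float64(269.5), 168) [ 431.3 -331.9]
```

```bash
cat >> fit.py <<'E'
def fit4(cam,uv,z,guess):
    # uv ordered: (+62,+42),(+62,-42),(-62,+42),(-62,-42); None for missing
    P=np.array([(62,42),(62,-42),(-62,42),(-62,-42)],float)
    k=[i for i in range(4) if uv[i] is not None]
    def f(p):
        c,s=np.cos(p[2]),np.sin(p[2]);o=[]
        for i in k:
            x=p[0]+c*P[i,0]-s*P[i,1];y=p[1]+s*P[i,0]+c*P[i,1]
            o+=list(proj(cam,(x,y,z))-uv[i])
        return o
    r=least_squares(f,guess);return r.x[:2].round(1),np.degrees(r.x[2]).round(2),np.abs(r.fun).max().round(2)
def render(cam,boxes,pose,S=4):
    x,y,t=pose;c,s=np.cos(t),np.sin(t)
    m=np.zeros((400*S,640*S),np.uint8)
    for (a,b,d,e,g,h) in boxes:
        pts=[proj(cam,(x+c*u-s*v,y+s*u+c*v,w)) for u in(a,b) for v in(d,e) for w in(g,h)]
        hull=cv2.convexHull(((np.array(pts)+.5)*S).astype(np.int32))
        cv2.fillConvexPoly(m,hull,255)
    return cv2.resize(m,(640,400),interpolation=cv2.INTER_AREA).astype(float)/255
def fitsil(cams,masks,boxes,guess):
    g=np.array(guess)
    def f(p):
        return sum(((render(cam,boxes,(p[0],p[1],p[2]/50))-m)**2).sum() for cam,m in zip(cams,masks))
    x0=np.array([g[0],g[1],g[2]*50])
    r=minimize(f,x0,method='Nelder-Mead',options=dict(initial_simplex=[x0+d for d in([-4,-4,-2],[6,0,0],[0,6,0],[0,0,4])],xatol=.05,fatol=.05))
    return r.x[:2].round(1),np.degrees(r.x[2]/50).round(2),round(r.fun,1)
E
python3 - <<'E'
from fit import *
print('B top',fit4('top',[(299.53,182.36),(322.34,175.85),(309.36,215.91),(332.22,209.13)],28,(528,4,.3)))
print('B side',fit4('side',[(324.56,196),(336.57,206.05),(296.71,205.08),(308.3,216)],28,(528,4,.3)))
print('A top',fit4('top',[(384.19,186.84),None,(381.7,222),(405.75,224.01)],34,(500,-270,0)))
print('A side',fit4('side',[(345.37,242.03),(351.98,259),(307.55,246.43),(312.09,263.72)],34,(500,-270,0)))
t=cv2.imread('pics/raw_top0.png')[:,:,::-1];s=cv2.imread('pics/raw_side0.png')[:,:,::-1]
T=[(-85,85,-65,65,0,6)]
# plate ranges guess: check outline via not-green mask
def ng(im,box):
    f=im.astype(float); a=np.clip((np.maximum(f[:,:,0], f[:,:,2]-40)-f[:,:,1]+60)/60,0,1)
    green=(f[:,:,1]-np.maximum(f[:,:,0],f[:,:,2]))
    o=np.zeros((400,640));x0,y0,x1,y1=box;o[y0:y1,x0:x1]=green[y0:y1,x0:x1];return o
for y in (215,): print('row',[tuple(int(q) for q in t[y,x]) for x in range(218,270)])
print('col',[tuple(int(q) for q in t[y,245]) for y in range(184,243)])
E
```

```text
B top (array([528.4,   4.5]), np.float64(17.36), np.float64(0.11))
B side (array([530.7,   9.1]), np.float64(17.62), np.float64(0.09))
A top (array([ 498.8, -273.5]), np.float64(-3.84), np.float64(0.03))
A side (array([ 500.7, -269.9]), np.float64(-3.91), np.float64(0.12))
row [(48, 142, 101), (49, 143, 102), (49, 143, 104), (47, 142, 101), (83, 156, 101), (176, 206, 101), (246, 244, 106), (242, 238, 98), (167, 151, 59), (124, 95, 37), (128, 100, 46), (156, 135, 101), (221, 213, 199), (248, 248, 250), (249, 250, 251), (249, 249, 250), (249, 249, 250), (248, 249, 250), (248, 249, 250), (248, 249, 250), (249, 249, 250), (249, 249, 250), (249, 249, 250), (248, 249, 250), (249, 249, 250), (249, 249, 250), (249, 249, 250), (249, 249, 250), (248, 249, 250), (249, 249, 250), (248, 249, 250), (248, 249, 250), (249, 249, 250), (248, 249, 250), (249, 249, 250), (248, 249, 250), (248, 249, 250), (248, 249, 250), (249, 249, 250), (249, 249, 250), (249, 249, 250), (249, 249, 250), (249, 249, 250), (250, 249, 251), (243, 243, 246), (164, 188, 179), (72, 145, 111), (49, 144, 102), (47, 143, 102), (
[... 336 characters left out ...]
9, 250), (249, 249, 250), (249, 249, 250), (249, 249, 250), (249, 249, 250), (249, 249, 250), (248, 249, 250), (249, 249, 250), (248, 249, 250), (249, 249, 250), (249, 249, 250), (248, 249, 250), (249, 249, 250), (248, 249, 250), (249, 249, 250), (248, 249, 250), (249, 249, 250), (249, 249, 250), (248, 249, 250), (248, 249, 250), (248, 249, 250), (248, 249, 250), (248, 249, 250), (248, 249, 250), (249, 249, 250), (248, 249, 250), (249, 249, 250), (249, 249, 250), (249, 249, 250), (248, 249, 250), (248, 249, 250), (248, 249, 250), (249, 249, 250), (248, 248, 250), (248, 249, 250), (250, 249, 251), (248, 248, 250), (196, 210, 207), (95, 149, 122), (45, 139, 98), (47, 143, 101), (49, 143, 102)]
```

```bash
python3 - <<'E'
from fit import *
t=cv2.imread('pics/raw_top0.png')[:,:,::-1];s=cv2.imread('pics/raw_side0.png')[:,:,::-1]
def alpha(im,box):
    x0,y0,x1,y1=box;f=im.astype(float);g=f[y0:y1,x0:x1]
    GR=g[:,:,1]-g[:,:,0];GB=g[:,:,1]-g[:,:,2]
    b1=np.median(GR);b2=np.median(GB)
    print('bg',b1,b2)
    return f,GR,GB
def mask(im,box,b1,b2,s=1):
    x0,y0,x1,y1=box;g=im[y0:y1,x0:x1].astype(float)
    a=np.maximum(1-(g[:,:,1]-g[:,:,0])/b1, 1-(g[:,:,1]-g[:,:,2])/(b2))
    o=np.zeros((400,640));o[y0:y1,x0:x1]=np.clip(a,0,1);return o
print(s[190,345-100:260:3],s[160,270],s[175,290])
mt=mask(t,(216,182,272,243),94,41)
gb=s[192,320].astype(float);print(gb)
b1=gb[1]-gb[0];b2=gb[1]-gb[2]
ms=mask(s,(262,158,316,196),b1,b2)
v=np.hstack([mt[180:245,210:280],ms[155:200,255:320].repeat(1,0) if 0 else np.zeros((65,2))])
cv2.imwrite('pics/m1.png',cv2.resize((mt[180:245,210:280]*255).astype(np.uint8),None,fx=5,fy=5,interpolation=0))
cv2.imwrite('pics/m2.png',cv2.resize((ms[150:205,255:320]*255).astype(np.uint8),None,fx=5,fy=5,interpolation=0))
for off in(0,):
  boxes=[(-85,85,-65,65,0,6),(70,78,-48,58,0,72),(-60,70,50,58,0,72)]
  r=fitsil(['top'],[mt],boxes,(455,245,.05));print('top',r)
  d=render('top',boxes,(*r[0],np.radians(r[1])))-mt
  cv2.imwrite('pics/d1.png',cv2.resize((d[180:245,210:280]*100+128).astype(np.uint8),None,fx=6,fy=6,interpolation=0))
  r=fitsil(['side'],[ms],boxes,(455,245,.05));print('side',r)
  d=render('side',boxes,(*r[0],np.radians(r[1])))-ms
  cv2.imwrite('pics/d2.png',cv2.resize((d[150:205,255:320]*100+128).astype(np.uint8),None,fx=6,fy=6,interpolation=0))
E
python3 -c "
import cv2,numpy as np
a=cv2.imread('pics/d1.png');b=cv2.imread('pics/d2.png');h=max(a.shape[0],b.shape[0])
f=lambda i:cv2.copyMakeBorder(i,0,h-i.shape[0],0,0,cv2.BORDER_CONSTANT)
cv2.imwrite('pics/d.png',np.hstack([f(a),f(b)])[:600,:800])"
```

```text
[[71 72 74]
 [68 70 70]
 [69 70 73]
 [71 71 72]
 [70 72 72]] [32 75 50] [182 176 183]
[ 4. 98. 63.]
top (array([461.3, 259.6]), np.float64(6.53), np.float64(75.9))Traceback (most recent call last):
  File "<stdin>", line 26, in <module>
  File "fit.py", line 36, in fitsil
    r=minimize(f,x0,method='Nelder-Mead',options=dict(initial_simplex=[x0+d for d in([-4,-4,-2],[6,0,0],[0,6,0],[0,0,4])],xatol=.05,fatol=.05))
    res = _minimize_neldermead(fun, x0, args, callback, bounds=bounds,
                               **options)
    fsim[j] = func(sim[j])
              ~~~~^^^^^^^^
    fx = function(np.copy(x), *(wrapper_args + args))
  File "fit.py", line 34, in f
    return sum(((render(cam,boxes,(p[0],p[1],p[2]/50))-m)**2).sum() for cam,m in zip(cams,masks))
  File "fit.py", line 34, in <genexpr>
    return sum(((render(cam,boxes,(p[0],p[1],p[2]/50))-m)**2).sum() for cam,m in zip(cams,masks))
                 ~~~~~~^^^^^^^^^^^^^^^^^^^^^^^^^^^^^^^
  File "fit.py", line 27, in render
    pts=[proj(cam,(x+c*u-s*v,y+s*u+c*v,w)) for u in(a,b) for v in(d,e) for w in(g,h)]
         ~~~~^^^^^^^^^^^^^^^^^^^^^^^^^^^^^
  File "h.py", line 17, in proj
    c=env.camera_info(cam);T=np.array(c['camera_from_world'])
ValueError: time passes only in moves, steps and waits
[ WARN:0@0.023] global loadsave.cpp:275 findDecoder imread_('pics/d2.png'): can't open/read file: check file path/integrity
Traceback (most recent call last):
AttributeError: 'NoneType' object has no attribute 'shape'
```

```bash
python3 - <<'E'
s=open('h.py').read()
s=s.replace("def ray(","_C={}\ndef info(c):\n    if c not in _C:_C[c]=env.camera_info(c)\n    return _C[c]\ndef ray(").replace("c=env.camera_info(cam)","c=info(cam)")
open('h.py','w').write(s)
E
python3 - <<'E'
from h import *
for n,uv in dict(ll=(228.3,240),lr=(265.3,236.9),ur=(262,189.2)).items(): print(n,at('top',uv,6).round(1))
for n,uv in dict(bl=(222.5,193),br=(253.5,189),yb=(224.5,232)).items(): print(n,at('top',uv,72).round(1))
# side crop coordinates /4.2 + (210,150)
for n,uv,z in(('ll',(265,178),6),('ul',(232,118),6),('lr',(422,150),6),('y top l',(253,55),72),('y top r',(378,38),72),('blue top near',(414,83),72),('blue bot near',(413,138),6)):
    print('side',n,at('side',(210+uv[0]/4.2,150+uv[1]/4.2),z).round(1))
E
```

```text
ll [367.1 313.1   6. ]
lr [380.4 181.9   6. ]
ur [550.8 198.8   6. ]
bl [528.2 323.3  72. ]
br [543.8 217.7  72. ]
yb [395.6 311.3  72. ]
side ll [390.7 180.9   6. ]
side ul [375.7 308.8   6. ]
side lr [551.4 196.6   6. ]
side y top l [402.9 315.8  72. ]
side y top r [535.  323.2  72. ]
side blue top near [548.4 216.   72. ]
side blue bot near [548.2 222.4   6. ]
```

```bash
cat > trayfit.py <<'E'
from fit import *
def mask(im,box,b1,b2):
    x0,y0,x1,y1=box;g=im[y0:y1,x0:x1].astype(float)
    a=np.maximum(1-(g[:,:,1]-g[:,:,0])/b1, 1-(g[:,:,1]-g[:,:,2])/(b2))
    o=np.zeros((400,640));o[y0:y1,x0:x1]=np.clip(a,0,1);return o
E
python3 - <<'E'
from trayfit import *
t=cv2.imread('pics/raw_top0.png')[:,:,::-1];s=cv2.imread('pics/raw_side0.png')[:,:,::-1]
mt=mask(t,(216,182,272,243),94,41)
ms=mask(s,(262,158,312,196),94,35)
v=[]
for w in (4,6,8):
  boxes=[(-85,85,-65,65,0,6),(70,70+w,-48,50+w,0,72),(-60,70,50,50+w,0,72)]
  r=fitsil(['top'],[mt],boxes,(460,256,.1));print(w,'top',r)
  if w==8:d1=render('top',boxes,(*r[0],np.radians(r[1])))-mt
  r=fitsil(['side'],[ms],boxes,(462,256,.1));print(w,'side',r)
  if w==8:d2=render('side',boxes,(*r[0],np.radians(r[1])))-ms
f=lambda d:cv2.resize((d*100+128).astype(np.uint8),None,fx=6,fy=6,interpolation=0)
cv2.imwrite('pics/d.png',np.hstack([f(d1[180:245,210:275]),f(d2[145:210,255:320])]))
E
```

```text
4 top (array([461.8, 261.6]), np.float64(6.09), np.float64(124.6))
4 side (array([465. , 264.1]), np.float64(6.64), np.float64(125.6))
6 top (array([462. , 260.4]), np.float64(6.29), np.float64(106.5))
6 side (array([465.9, 262. ]), np.float64(6.85), np.float64(112.0))
8 top (array([461.4, 259.7]), np.float64(6.49), np.float64(75.9))
8 side (array([465.2, 263. ]), np.float64(6.28), np.float64(99.3))
```

View pics/d.png

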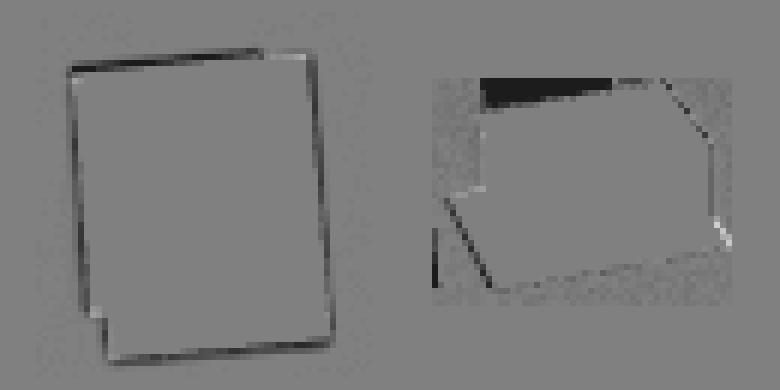

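Run:
```python
from trayfit import *
t=cv2.imread('pics/raw_top0.png')[:,:,::-1];s=cv2.imread('pics/raw_side0.png')[:,:,::-1]
mt=mask(t,(216,182,272,243),94,41)
ms=mask(s,(264,158,318,196),94,35)
# drop the screwdriver: pixels above the yellow fence top line, and bin
for x in range(264,302):
    ytop=int(round(163.1+(x-270.2)*(159.0-163.1)/(300-270.2)))
    ms[:ytop-1,x]=0
ms[184:,262:266]=0
for w in (8,10,12,15):
  boxes=[(-85,85,-65,65,0,6),(70,70+w,-48,50+w,0,72),(-60,70,50,50+w,0,72)]
  r=fitsil(['top'],[mt],boxes,(460,256,.1));print(w,'top',r)
  if w==10:d1=render('top',boxes,(*r[0],np.radians(r[1])))-mt
  r=fitsil(['side'],[ms],boxes,(462,256,.1));print(w,'side',r)
  if w==10:d2=render('side',boxes,(*r[0],np.radians(r[1])))-ms
f=lambda d:cv2.resize((d*100+128).astype(np.uint8),None,fx=6,fy=6,interpolation=0)
cv2.imwrite('pics/d.png',np.hstack([f(d1[180:245,210:275]),f(d2[145:210,255:320])]))
p=proj('top',[239.35,522.2,186]);print(p)
```

```text
8 top (array([461.4, 259.7]), np.float64(6.49), np.float64(75.9))
8 side (array([465.2, 263. ]), np.float64(6.28), np.float64(34.8))
10 top (array([460.5, 258.5]), np.float64(5.61), np.float64(40.5))
10 side (array([464.3, 262.8]), np.float64(4.49), np.float64(25.1))
12 top (array([460.2, 258.2]), np.float64(5.28), np.float64(23.4))
12 side (array([462.6, 262.1]), np.float64(5.11), np.float64(21.8))
15 top (array([458.4, 256.7]), np.float64(5.26), np.float64(17.8))
15 side (array([461.3, 263. ]), np.float64(4.34), np.float64(23.4))
[144.23639682 282.16670287]
```

View pics/d.png

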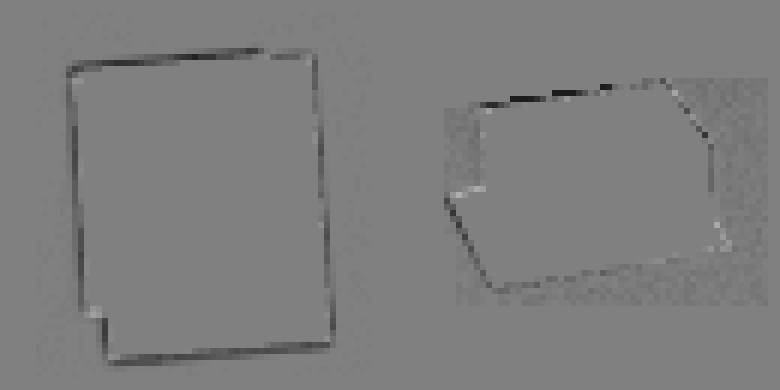

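Run:
```python
from trayfit import *
t=cv2.imread('pics/raw_top0.png')[:,:,::-1];s=cv2.imread('pics/raw_side0.png')[:,:,::-1]
for cam,im,b in(('top',t,(400,195,428,220)),('side',s,(320,245,342,276))):
    f=im.astype(float);w=np.clip(f[:,:,0]-f[:,:,1]-60,0,120)/120;
    m=np.zeros_like(w);m[b[1]:b[3],b[0]:b[2]]=w[b[1]:b[3],b[0]:b[2]]
    ys,xs=np.where(m>.3);ww=m[ys,xs]
    c=np.array([(xs*ww).sum(),(ys*ww).sum()])/ww.sum()
    X=np.c_[xs,ys]-c;ev,V=np.linalg.eigh((X*ww[:,None]).T@X);a=V[:,1];q=X@a
    print(cam,c.round(2),at(cam,c,48).round(1),[at(cam,c+a*e,48).round(1) for e in(q.min()-.3,q.max()+.3)])
# dark fixture outline & predicted
A=(499.8,-271.7,np.radians(-3.9));c_,s_=np.cos(A[2]),np.sin(A[2])
for n,p in dict(grip=(-9,-72,48),piv=(86,-38,48),grip2=(86,-72,143)).items():
    print(n,A[0]+c_*p[0]-s_*p[1],A[1]+s_*p[0]+c_*p[1])
# overlay fixture plate in both
for cam,im,b in(('top',t,(370,170,430,240)),('side',s,(295,235,375,285))):
    k=8;o=cv2.resize(im[b[1]:b[3],b[0]:b[2]][:,:,::-1],None,fx=k,fy=k,interpolation=cv2.INTER_CUBIC)
    d=np.array([-.0,0]);off=(-1,-1.8) if cam=='top' else(1,1.8)
    def P(x,y,z): 
        q=proj(cam,(A[0]+off[0]+c_*x-s_*y,A[1]+off[1]+s_*x+c_*y,z));return tuple(int(round(v)) for v in ((q-[b[0],b[1]]+.5)*k))
    for z,col in((0,(255,255,0)),(12,(255,0,255))):
        cv2.polylines(o,[np.array([P(79,59,z),P(-79,59,z),P(-79,-59,z),P(79,-59,z)])],True,col,1)
    cv2.line(o,P(-9,-52,48),P(-9,-92,48),(0,255,255),1);cv2.line(o,P(-9,-38,48),P(86,-38,48),(0,255,255),1)
    cv2.imwrite('pics/ov_%s.png'%cam,o)
```

```text
top [413.59 209.2 ] [ 485.5 -335.6   48. ] [array([ 484.1, -362.6,   48. ]), array([ 487. , -304.6,   48. ])]
side [330.99 262.1 ] [ 488.8 -329.1   48. ] [array([ 491. , -295.6,   48. ]), array([ 486.9, -357.8,   48. ])]
grip 485.92374056258166 -342.9211304601763
piv 583.0162669345826 -315.46131759296435
grip2 580.7037470519641 -349.3825830733749
```

View pics/ov_top.png

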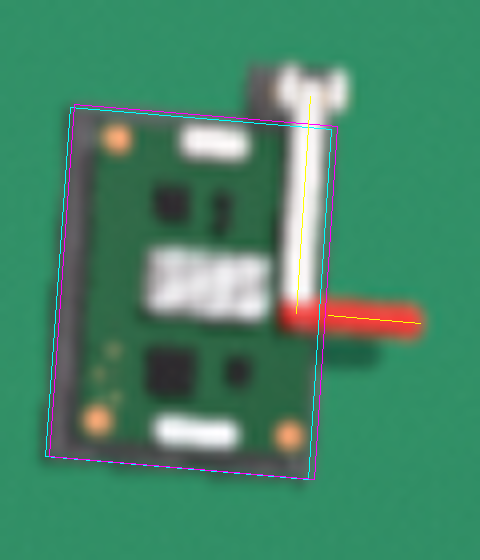

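View pics/ov_side.png

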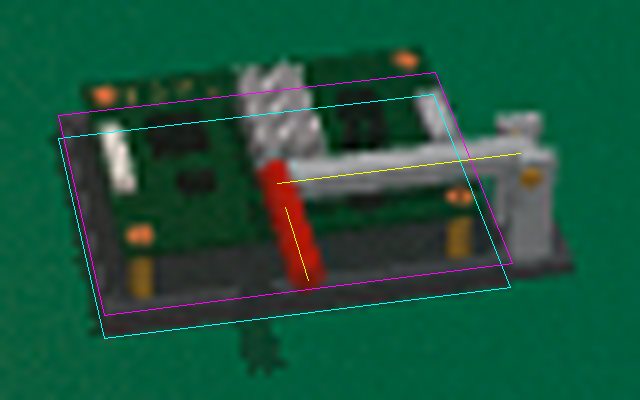

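```bash
cat > plan.py <<'E'
from h import *
import sys
def plan(target,phi,n,start=None,phi0=None):
    s=env.state();p=np.array(s['ee_pos']) if start is None else np.array(start,float)
    Rm=R.from_euler('xyz',s['ee_rot'],degrees=True)
    f0=s['ee_rot'][2] if phi0 is None else phi0
    d=(np.array(target)-p)/n; da=((phi-f0+180)%360-180)/n
    print('total',(np.array(target)-p).round(1),'dphi',round(da*n,2),'tilt',np.round(s['ee_rot'],2))
    for k in range(n):
        a=np.radians(f0+da*k)
        ex=np.array([np.cos(a),np.sin(a),0]);ez=np.array([-np.sin(a),np.cos(a),0])
        print([round(float(d@ex),1),round(float(-d[2]),1),round(float(d@ez),1)],[0,round(-da,2),0])
E
python3 - <<'E'
from plan import *
plan((486.5,-343,187),-94,22)
E
```

```text
total [ 2.469e+02 -8.657e+02 -1.000e-01] dphi -69.38 tilt [-89.99   0.   -24.62]
[26.6, 0.0, -31.1] [0, np.float64(3.15), 0]
[28.3, 0.0, -29.6] [0, np.float64(3.15), 0]
[29.9, 0.0, -28.0] [0, np.float64(3.15), 0]
[31.3, 0.0, -26.3] [0, np.float64(3.15), 0]
[32.7, 0.0, -24.5] [0, np.float64(3.15), 0]
[34.0, 0.0, -22.7] [0, np.float64(3.15), 0]
[35.2, 0.0, -20.8] [0, np.float64(3.15), 0]
[36.3, 0.0, -18.8] [0, np.float64(3.15), 0]
[37.3, 0.0, -16.8] [0, np.float64(3.15), 0]
[38.2, 0.0, -14.7] [0, np.float64(3.15), 0]
[38.9, 0.0, -12.6] [0, np.float64(3.15), 0]
[39.6, 0.0, -10.4] [0, np.float64(3.15), 0]
[40.1, 0.0, -8.2] [0, np.float64(3.15), 0]
[40.5, 0.0, -6.0] [0, np.float64(3.15), 0]
[40.7, 0.0, -3.8] [0, np.float64(3.15), 0]
[40.9, 0.0, -1.5] [0, np.float64(3.15), 0]
[40.9, 0.0, 0.7] [0, np.float64(3.15), 0]
[40.8, 0.0, 3.0] [0, np.float64(3.15), 0]
[40.6, 0.0, 5.2] [0, np.float64(3.15), 0]
[40.2, 0.0, 7.4] [0, np.float64(3.15), 0]
[39.8, 0.0, 9.6] [0, np.float64(3.15), 0]
[39.2, 0.0, 11.8] [0, np.float64(3.15), 0]
```

```bash
python3 -m handwheel '[[1,[26.6,0,-31.1],[0,3.15,0]],[1,[28.3,0,-29.6],[0,3.15,0]],[1,[29.9,0,-28],[0,3.15,0]],[1,[31.3,0,-26.3],[0,3.15,0]],[1,[32.7,0,-24.5],[0,3.15,0]],[1,[34,0,-22.7],[0,3.15,0]],[1,[35.2,0,-20.8],[0,3.15,0]],[1,[36.3,0,-18.8],[0,3.15,0]],[1,[37.3,0,-16.8],[0,3.15,0]],[1,[38.2,0,-14.7],[0,3.15,0]]]' 15
python3 -m handwheel '[[1,[38.9,0,-12.6],[0,3.15,0]],[1,[39.6,0,-10.4],[0,3.15,0]],[1,[40.1,0,-8.2],[0,3.15,0]],[1,[40.5,0,-6],[0,3.15,0]],[1,[40.7,0,-3.8],[0,3.15,0]],[1,[40.9,0,-1.5],[0,3.15,0]],[1,[40.9,0,0.7],[0,3.15,0]],[1,[40.8,0,3],[0,3.15,0]],[1,[40.6,0,5.2],[0,3.15,0]],[1,[40.2,0,7.4],[0,3.15,0]]]'
python3 - <<'E'
from plan import *
plan((486.5,-343,110),-94,5)
E
```

```text
time_s: 1.63
ee_pos: [351.9, 127.6, 187.4]
ee_rot: [-89.9, -0.0, -56.2]
force: [1.7, 0.1, 0.5]
gripper_width: 90.9
time_s: 2.47
ee_pos: [464.6, -266.2, 187.1]
ee_rot: [-90.0, 0.0, -87.8]
force: [0.6, 0.3, 1.4]
gripper_width: 91.3
total [ 21.9 -76.8 -77.1] dphi -6.18 tilt [-89.97   0.   -87.82]
[15.5, 15.4, 3.8] [0, np.float64(1.24), 0]
[15.4, 15.4, 4.1] [0, np.float64(1.24), 0]
[15.3, 15.4, 4.5] [0, np.float64(1.24), 0]
[15.2, 15.4, 4.8] [0, np.float64(1.24), 0]
[15.1, 15.4, 5.1] [0, np.float64(1.24), 0]
```

```bash
python3 -m handwheel '[[1,[15.5,15.4,3.8],[0,1.24,0]],[1,[15.4,15.4,4.1],[0,1.24,0]],[1,[15.3,15.4,4.5],[0,1.24,0]],[1,[15.2,15.4,4.8],[0,1.24,0]],[1,[15.1,15.4,5.1],[0,1.24,0]],[1,[0,18,0],[0,0,0]],[1,[0,18,0],[0,0,0]],[1,[0,18,0],[0,0,0]],[1,[0,18,0],[0,0,0]],[1,[0,5,0],[0,0,0]]]'
python3 - <<'E'
from plan import *
shot('side','s1.png',(290,190,400,290),6)
shot('top','t1.png',(360,160,460,240),6)
print(env.state()['ee_pos'])
E
```

```text
time_s: 3.3
ee_pos: [485.1, -339.4, 30.3]
ee_rot: [-90.2, 0.2, -93.8]
force: [-0.6, 0.2, 0.3]
gripper_width: 91.1
[ 486.04662942 -340.08893663   32.07470863]
```

View pics/s1.png

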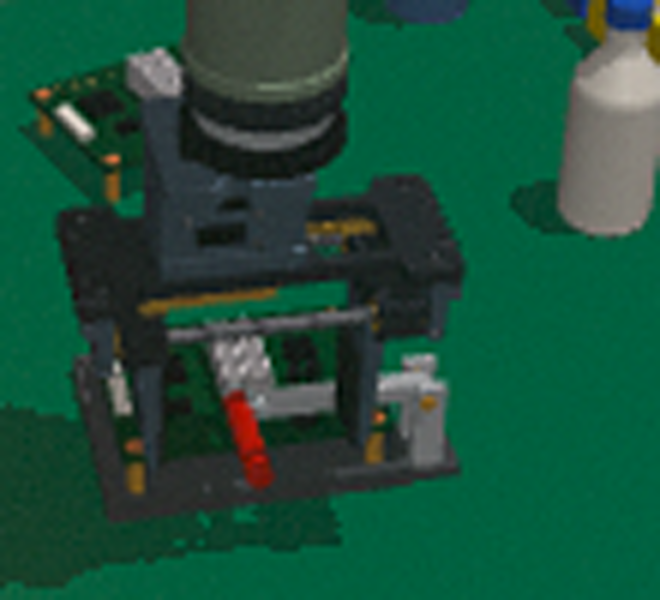

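The side picture shows the open fingers at (148,410) and (357,400), straddling the red bar at (250,440). Closing.

```bash
python3 -m handwheel '[[0,[3,0,0],[0,0,0]],[0,[0,0,0],[0,0,0]],[0,[0,0,0],[0,0,0]],[0,[0,0,0],[0,0,0]],[0,[0,0,0],[0,0,0]],[0,[0,0,0],[0,0,0]],[0,[0,0,0],[0,0,0]],[0,[0,0,0],[0,0,0]],[0,[0,0,0],[0,0,0]],[0,[0,0,0],[0,0,0]]]' 15
python3 -c "
from h import *
s=env.state();print(s['ee_pos'],s['force'],s['gripper_width'],s['ee_rot'])
a=0
for k in range(1,19):
    b=np.radians(6*k);c=np.radians(6*(k-1));print(k,6*k,'y',round(-95*(np.sin(b)-np.sin(c)),1),'z',round(95*(np.cos(c)-np.cos(b)),1))"
```

```text
time_s: 4.23
ee_pos: [486.5, -343.5, 33.0]
ee_rot: [-90.0, 0.0, -93.8]
force: [0.0, -0.3, 0.3]
gripper_width: 27.5
[ 486.47176708 -343.48268032   32.96273734] [ 0.01994846 -0.31402805  0.27194772] 27.47855551576956 [-9.00029916e+01  8.77283129e-03 -9.38226272e+01]
1 6 y -9.9 z 0.5
2 12 y -9.8 z 1.6
3 18 y -9.6 z 2.6
4 24 y -9.3 z 3.6
5 30 y -8.9 z 4.5
6 36 y -8.3 z 5.4
7 42 y -7.7 z 6.3
8 48 y -7.0 z 7.0
9 54 y -6.3 z 7.7
10 60 y -5.4 z 8.3
11 66 y -4.5 z 8.9
12 72 y -3.6 z 9.3
13 78 y -2.6 z 9.6
14 84 y -1.6 z 9.8
15 90 y -0.5 z 9.9
16 96 y 0.5 z 9.9
17 102 y 1.6 z 9.8
18 108 y 2.6 z 9.6
```

```bash
python3 -m handwheel '[[0,[0,0,0],[0,0,0]],[0,[0,0,0],[0,0,0]],[0,[0,0,0],[0,0,0]],[0,[0,0,0],[0,0,0]],[0,[0,-9.9,0.5],[0,0,0]],[0,[0,-9.8,1.6],[0,0,0]],[0,[0,-9.6,2.6],[0,0,0]],[0,[0,-9.3,3.6],[0,0,0]],[0,[0,0,0],[0,0,0]],[0,[0,0,0],[0,0,0]]]' 15
python3 - <<'E'
from plan import *
shot('side','s2.png',(290,190,400,290),6)
print(env.state()['force'])
E
```

```text
time_s: 5.07
ee_pos: [495.6, -344.4, 72.7]
ee_rot: [-89.9, -0.1, -93.8]
force: [-0.8, 0.1, -0.5]
gripper_width: 0.4
[-0.79466782  1.65102429  0.25840297]
```

View pics/s2.png

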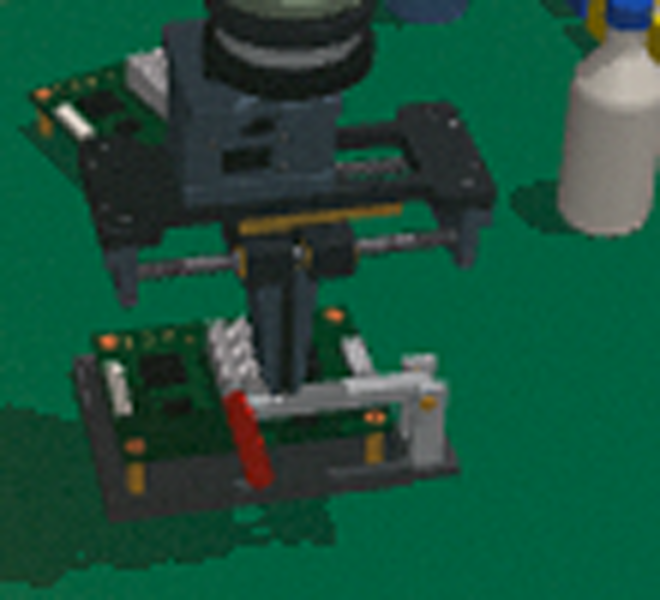

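Run:
```python
from h import *
s=env.state();print(s['ee_pos'],s['gripper_width'])
f=lambda p:((proj('side',p)-[290,190]+.5)*6).round(0)
print('tip now',f(s['ee_pos']), 'pads edges',f(np.array(s['ee_pos'])+[0,16,0]),f(np.array(s['ee_pos'])-[0,16,0]))
for x in(486-45,486+45): print('s1 tips',f((x,-340,32)),f((x,-324,32)),f((x,-356,32)))
print('bar',f((486.5,-343,48)),f((486.5,-315,48)),f((486.5,-370,48)))
```

```text
[ 494.87828833 -344.04722161   71.92515199] 0.20498119754532923
tip now [271. 416.] pads edges [261. 395.] [280. 438.]
s1 tips [161. 491.] [153. 469.] [169. 513.]
s1 tips [336. 460.] [326. 439.] [346. 482.]
bar [252. 455.] [237. 418.] [268. 492.]
```

Run:
```python
import cv2
im=cv2.imread('pics/raw_t1.png')[150:250,350:470];cv2.imwrite('pics/t1b.png',cv2.resize(im,None,fx=6,fy=6,interpolation=cv2.INTER_CUBIC))
```

```text
(no output)
```

View pics/t1b.png

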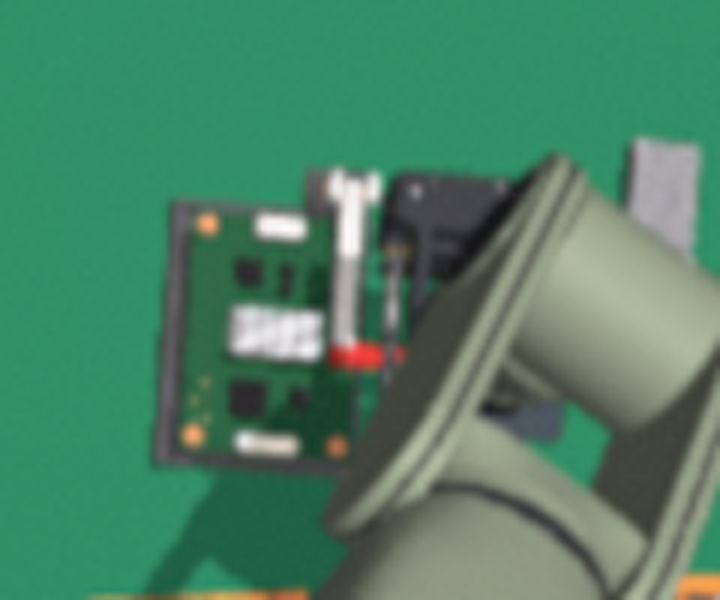

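The grip slipped: width 0.4, with the clamp still shut. In the side view the fingertips show about 3 px higher than the reported TCP would put them, so the hold was probably too shallow. I'll retry about 9 mm lower and check the width before lifting.

```bash
python3 -m handwheel '[[0.6,[0,0,-4],[0,0,0]],[0.6,[0,0,-4.4],[0,0,0]],[0.6,[0,0,0],[0,0,0]],[0.6,[0,0,0],[0,0,0]],[0.6,[0,0,0],[0,0,0]],[0.6,[0,12,0],[0,0,0]],[0.6,[0,12,0],[0,0,0]],[0.6,[0,12,0],[0,0,0]],[0.6,[0,12,0],[0,0,0]],[0.6,[0,0,0],[0,0,0]]]' 20
python3 - <<'E'
from plan import *
shot('side','s3.png',(300,210,380,290),8)
s=env.state();print(s['ee_pos'],s['force'],s['gripper_width'])
E
```

```text
time_s: 5.95
ee_pos: [485.0, -342.4, 21.3]
ee_rot: [-90.2, 0.2, -93.8]
force: [-0.2, 0.5, 0.2]
gripper_width: 54.6
[ 485.64616867 -342.93133021   22.50268912] [ 0.45420427  0.22324919 -0.99309835] 54.79467883904948
```

View pics/s3.png

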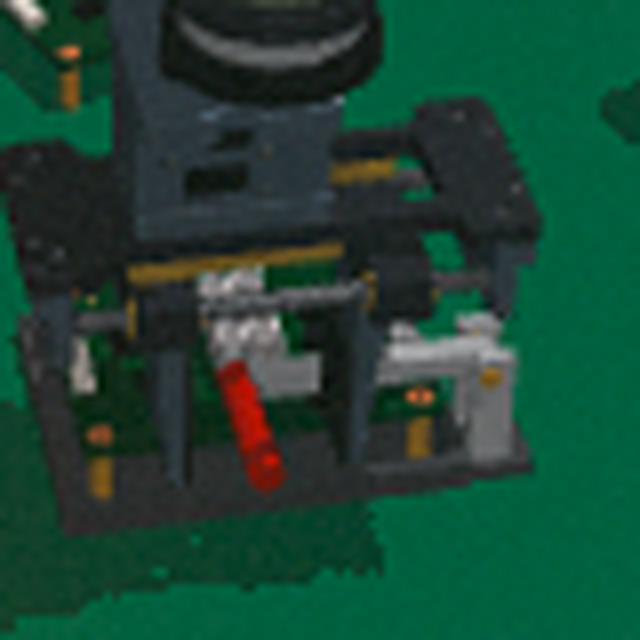

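```bash
python3 -m handwheel '[[0,[0,0,0],[0,0,0]],[0,[0,0,0],[0,0,0]],[0,[0,0,0],[0,0,0]],[0,[0,0,0],[0,0,0]],[0,[0,0,0],[0,0,0]],[0,[0,0,0],[0,0,0]],[0,[0,0,0],[0,0,0]],[0,[0,0,0],[0,0,0]],[0,[0,0,0],[0,0,0]],[0,[0,0,0],[0,0,0]]]' 20
python3 - <<'E'
from plan import *
shot('side','s4.png',(300,210,380,290),8)
s=env.state();print(s['ee_pos'],s['force'],s['gripper_width'])
print(((proj('side',s['ee_pos'])-[300,210]+.5)*8))
E
```

```text
time_s: 6.83
ee_pos: [485.3, -343.4, 23.7]
ee_rot: [-90.1, 0.0, -93.8]
force: [-4.8, -1.1, 3.3]
gripper_width: 11.3
[ 485.31608881 -343.43247004   23.5931488 ] [-5.3875214   0.53251457  3.85572861] 11.780578341513433
[252.27017393 497.13912256]
```

View pics/s4.png

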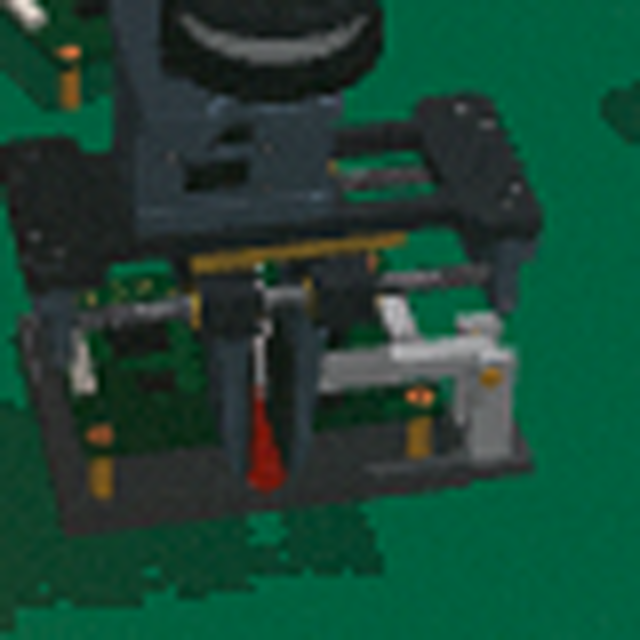

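```bash
python3 -m handwheel '[[0,[0,-5,0.2],[0,0,0]],[0,[0,-5,0.3],[0,0,0]],[0,[0,-5,0.7],[0,0,0]],[0,[0,-5,1],[0,0,0]],[0,[0,-5,1.2],[0,0,0]],[0,[0,-5,1.4],[0,0,0]],[0,[0,0,0],[0,0,0]],[0,[0,0,0],[0,0,0]],[0,[0,0,0],[0,0,0]],[0,[0,0,0],[0,0,0]]]' 25
python3 - <<'E'
from plan import *
shot('side','s5.png',(300,210,380,290),8)
s=env.state();print(s['ee_pos'],s['force'],s['gripper_width'])
print(((proj('side',s['ee_pos'])-[300,210]+.5)*8))
E
```

```text
time_s: 7.72
ee_pos: [491.2, -343.6, 53.4]
ee_rot: [-90.0, 0.0, -93.8]
force: [0.3, 0.3, 0.4]
gripper_width: 0.7
[ 491.14508334 -343.63711889   53.31700571] [-0.473025   -0.48144615 -0.0600263 ] 0.3424471034019538
[269.47024971 434.52190673]
```

View pics/s5.png

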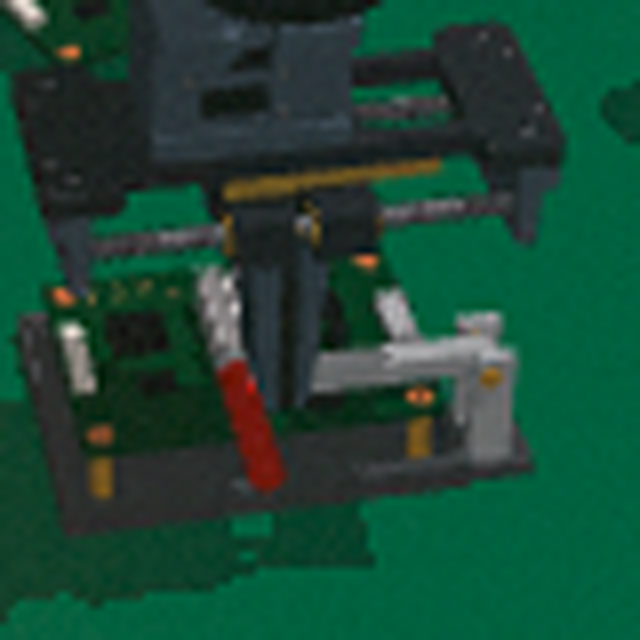

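The bar slipped again. A width of 11.3 on a 14 mm bar, plus the tips showing about 7 px high, both put the real fingertips some 25 mm above the reported TCP. I'll go lower in steps, watching the force.

```bash
python3 -m handwheel '[[0.6,[3,0,-2.5],[0,0,0]],[0.6,[0,0,-2.5],[0,0,0]],[0.6,[0,0,0],[0,0,0]],[0.6,[0,0,0],[0,0,0]],[0.6,[0,0,0],[0,0,0]],[0.6,[0,9,0],[0,0,0]],[0.6,[0,9,0],[0,0,0]],[0.6,[0,9,0],[0,0,0]],[0.6,[0,8,0],[0,0,0]],[0.6,[0,4,0],[0,0,0]]]' 20
python3 - <<'E'
from plan import *
shot('side','s6.png',(300,210,380,290),8)
s=env.state();print(s['ee_pos'],s['force'],s['gripper_width'])
E
```

```text
time_s: 8.6
ee_pos: [485.1, -345.7, 12.6]
ee_rot: [-90.1, 0.1, -93.8]
force: [0.4, -0.2, -0.9]
gripper_width: 55.1
[ 484.8997658  -345.64261486   12.31491835] [ 0.0936318   0.26678863 -1.13568638] 54.948462242140565
```

View pics/s6.png

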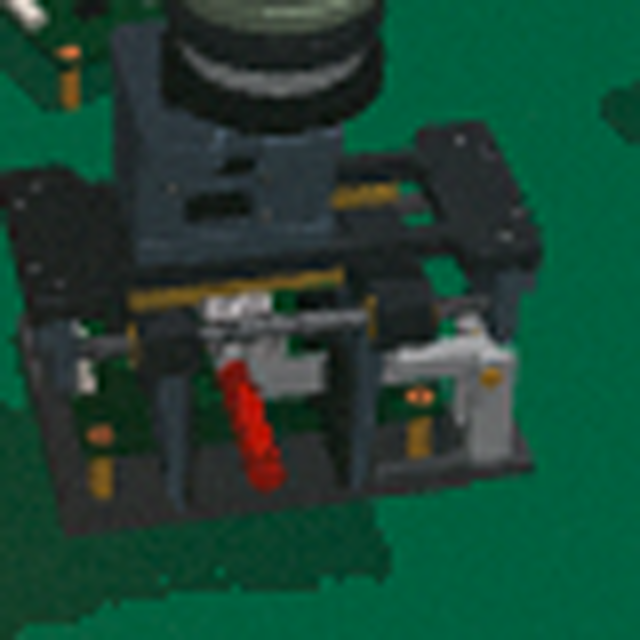

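```bash
python3 - <<'E'
from h import *
for uv in((180,510),(357,488)):
    o,d=ray('side',(300+uv[0]/8-.5,210+uv[1]/8-.5))
    for y in(-362,-346,-330):
        print(uv,y,(o+d*(y-o[1])/d[1]).round(1))
E
python3 -m handwheel '[[0,[0,0,0],[0,0,0]],[0,[0,0,0],[0,0,0]],[0,[0,0,0],[0,0,0]],[0,[0,0,0],[0,0,0]],[0,[0,0,0],[0,0,0]],[0,[0,0,0],[0,0,0]],[0,[0,0,0],[0,0,0]],[0,[0,0,0],[0,0,0]],[0,[0,0,0],[0,0,0]],[0,[0,0,0],[0,0,0]]]' 15
python3 -c "
from h import *
s=env.state();print(s['gripper_width'],s['force'])"
```

```text
(180, 510) -362 [ 452.4 -362.    41.6]
(180, 510) -346 [ 456.8 -346.    26. ]
(180, 510) -330 [ 461.2 -330.    10.4]
(357, 488) -362 [ 519.6 -362.    37.1]
(357, 488) -346 [ 525.4 -346.    21.4]
(357, 488) -330 [ 531.2 -330.     5.7]
time_s: 9.48
ee_pos: [485.1, -346.5, 14.8]
ee_rot: [-90.1, 0.0, -93.8]
force: [-5.5, -0.8, 4.2]
gripper_width: 13.3
13.34366306923811 [-5.46224669 -0.77174536  4.20929459]
```

Run:
```python
from plan import *
shot('side','s7.png',(300,210,380,290),8)
```

```text
(no output)
```

View pics/s7.png

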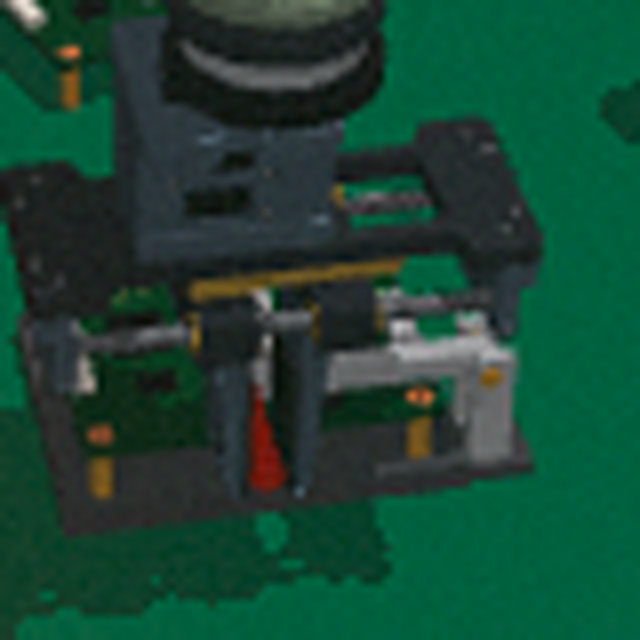

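```bash
python3 -m handwheel '[[0.4,[0,0,-1],[0,0,0]],[0.4,[0,0,-1],[0,0,0]],[0.4,[0,0,0],[0,0,0]],[0.4,[0,5,0],[0,0,0]],[0.4,[0,5,0],[0,0,0]],[0.4,[0,0,0],[0,0,0]],[0,[0,0,0],[0,0,0]],[0,[0,0,0],[0,0,0]],[0,[0,0,0],[0,0,0]],[0,[0,0,0],[0,0,0]]]' 20
python3 - <<'E'
from plan import *
s=env.state();print(s['ee_pos'],s['force'],s['gripper_width'])
shot('side','s8.png',(300,210,380,290),8)
E
```

```text
time_s: 10.37
ee_pos: [485.2, -346.6, 4.9]
ee_rot: [-89.8, -0.0, -93.9]
force: [-2.2, 1.8, 0.3]
gripper_width: 13.2
[ 485.16985712 -346.58421507    4.90275388] [-2.21698124  1.8436753   0.34178366] 13.210659256750333
```

View pics/s8.png

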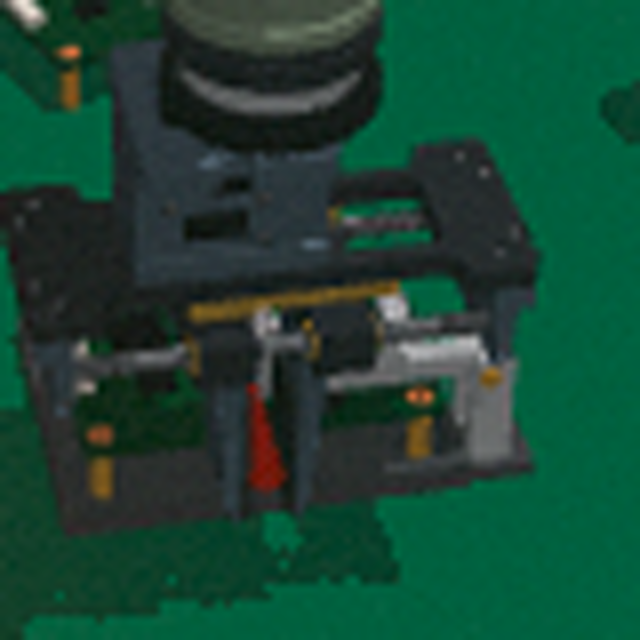

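```bash
python3 -m handwheel '[[0,[0,0,0],[0,0,0]],[0,[0,-5,0.1],[0,0,0]],[0,[0,-5,0.4],[0,0,0]],[0,[0,-5,0.7],[0,0,0]],[0,[0,-5,0.9],[0,0,0]],[0,[0,-5,1.2],[0,0,0]],[0,[0,-5,1.5],[0,0,0]],[0,[0,0,0],[0,0,0]],[0,[0,0,0],[0,0,0]],[0,[0,0,0],[0,0,0]]]' 20
python3 - <<'E'
from plan import *
s=env.state();print(s['ee_pos'],s['force'],s['gripper_width'])
shot('side','s9.png',(300,210,380,290),8)
E
```

```text
time_s: 11.25
ee_pos: [490.8, -346.9, 34.8]
ee_rot: [-89.8, -0.0, -93.8]
force: [6.0, -0.7, -3.2]
gripper_width: 13.6
[ 490.76533949 -346.93541      34.84556648] [ 5.97055721 -0.6685723  -3.16688571] 13.57225826033656
```

View pics/s9.png

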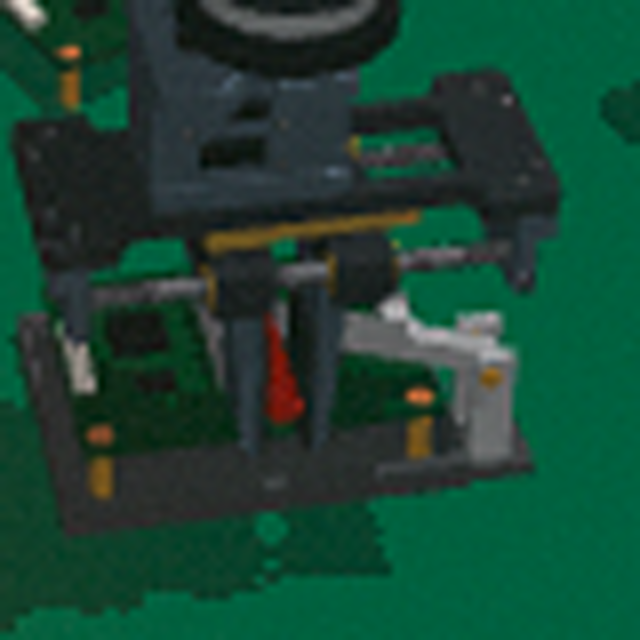

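Clamp arm is now lifting with the handle at (285,380). I'll continue the arc.

```bash
python3 -m handwheel '[[0,[0,-9.3,4.6],[0,0,0]],[0,[0,-8.9,4.5],[0,0,0]],[0,[0,-8.3,5.4],[0,0,0]],[0,[0,-7.7,6.3],[0,0,0]],[0,[0,-7,7],[0,0,0]],[0,[0,-6.3,7.7],[0,0,0]],[0,[0,-5.4,8.3],[0,0,0]],[0,[0,-4.5,8.9],[0,0,0]],[0,[0,0,0],[0,0,0]],[0,[0,0,0],[0,0,0]]]'
python3 - <<'E'
from plan import *
s=env.state();print(s['ee_pos'],s['force'],s['gripper_width'])
shot('side','s10.png',(300,180,400,280),6)
E
```

```text
time_s: 12.13
ee_pos: [541.0, -350.4, 93.8]
ee_rot: [-90.0, -0.0, -93.8]
force: [-3.6, 0.8, 5.9]
gripper_width: 13.7
[ 541.02641624 -350.3770398    93.82888082] [-3.61184766  0.79385898  5.87737738] 13.656499492081547
```

View pics/s10.png

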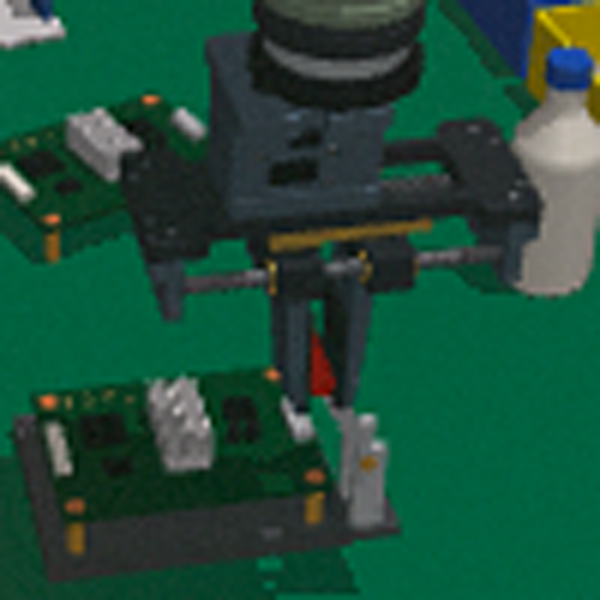

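```bash
python3 -m handwheel '[[0,[0,-3.6,9.3],[0,0,0]],[0,[0,-2.6,9.6],[0,0,0]],[0,[0,-1.6,9.8],[0,0,0]],[0,[0,-0.5,9.9],[0,0,0]],[0,[0,0.5,9.9],[0,0,0]],[0,[0,1.6,9.8],[0,0,0]],[0,[0,1.3,6],[0,0,0]],[0,[0,0,0],[0,0,0]],[0.6,[0,0,0],[0,0,0]],[0.6,[0,0,0],[0,0,0]]]'
python3 -c "
from h import *
s=env.state();print(s['ee_pos'],s['force'],s['gripper_width'])"
python3 -m handwheel '[[0.6,[0,0,0],[0,0,0]],[0.6,[0,0,0],[0,0,0]],[0.6,[0,0,0],[0,0,0]],[0.6,[0,0,0],[0,0,0]],[0.6,[0,-15,0],[0,0,0]],[0.6,[0,-25,0],[0,0,0]],[0.6,[0,-30,0],[0,0,0]],[0.6,[0,-20,0],[0,0,0]],[0.6,[0,0,0],[0,0,0]],[0.6,[0,0,0],[0,0,0]]]'
python3 - <<'E'
from plan import *
s=env.state();print(s['ee_pos'],s['force'],s['gripper_width'])
shot('side','s11.png',(280,160,400,290),5)
E
```

```text
time_s: 13.02
ee_pos: [605.6, -353.7, 96.3]
ee_rot: [-90.0, 0.1, -93.8]
force: [-0.0, 0.1, -0.3]
gripper_width: 23.5
[ 605.55779096 -353.73902129   96.33101339] [-0.02367157  0.14397355 -0.26272487] 23.526235675359313
time_s: 13.85
ee_pos: [606.0, -354.7, 188.2]
ee_rot: [-89.9, -0.1, -93.8]
force: [-0.1, 0.3, -0.5]
gripper_width: 54.7
[ 605.95311067 -354.74064129  188.22436071] [-0.08836129  0.26556296 -0.47800611] 54.67742583056636
```

View pics/s11.png

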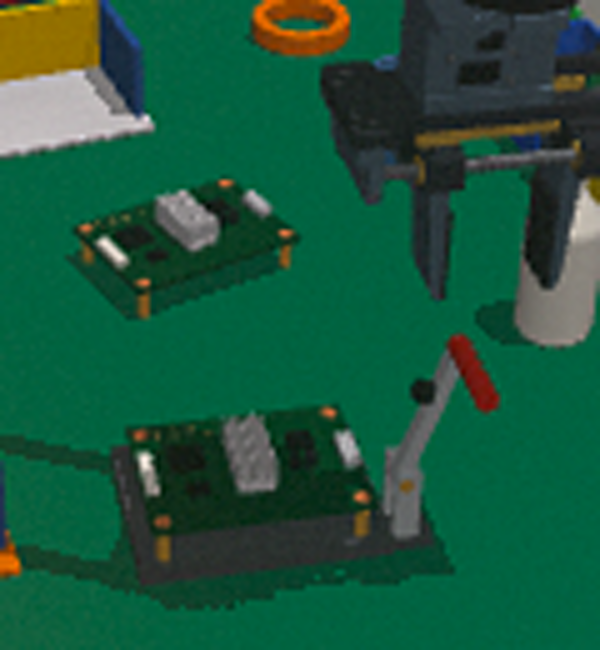

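The clamp now stands open past centre at (455,370). Next I'll re-measure board A from this picture and locate the clamp foot, to check clearance.

Run:
```python
from fit import *
im=cv2.imread('pics/raw_s11.png')[:,:,::-1]
d=dots('side',im,(300,235,360,280));print([(float(a),float(b),c) for a,b,c in d])
def near(u): return min(d,key=lambda q:(q[0]-u[0])**2+(q[1]-u[1])**2)[:2]
print(fit4('side',[near(u) for u in((345.4,242),(352,259),(307.5,246.4),(312.1,263.7))],34,(500,-270,-.07)))
o,dd=ray('side',(280+423/5-.5,160+390/5-.5));print('foot',(o+dd*(-315-o[1])/dd[1]).round(0))
from plan import plan
plan((499.8,-264,188),-93.9,4)
```

```text
[(345.38, 242.03, 218), (307.48, 246.51, 209), (351.82, 258.82, 280), (351.72, 264.22, 192), (312.1, 263.76, 194), (312.44, 269.39, 188)]
(array([ 500.6, -269.8]), np.float64(-3.76), np.float64(0.16))
foot [ 594. -315.  110.]
total [-105.3   90.3    1.6] dphi -0.07 tilt [-9.003e+01  3.000e-02 -9.383e+01]
[-20.8, -0.4, -27.8] [0, np.float64(0.02), 0]
[-20.8, -0.4, -27.8] [0, np.float64(0.02), 0]
[-20.7, -0.4, -27.8] [0, np.float64(0.02), 0]
[-20.7, -0.4, -27.8] [0, np.float64(0.02), 0]
```

```bash
python3 -m handwheel '[[0.34,[-20.8,0,-27.8],[0,0,0]],[0.34,[-20.8,0,-27.8],[0,0,0]],[0.34,[-20.7,0,-27.8],[0,0,0]],[0.34,[-20.7,0,-27.8],[0,0,0]],[0.34,[0,20,0],[0,0,0]],[0.34,[0,30,0],[0,0,0]],[0.34,[0,30,0],[0,0,0]],[0.34,[0,30,0],[0,0,0]],[0.34,[0,20,0],[0,0,0]],[0.34,[0,0,0],[0,0,0]]]' 20
python3 - <<'E'
from plan import *
s=env.state();print(s['ee_pos'],s['force'],s['gripper_width'],s['ee_rot'])
shot('side','s12.png',(290,200,370,285),7)
plan((499.8,-264,30),-93.9,2)
E
```

```text
time_s: 14.73
ee_pos: [495.4, -261.6, 50.9]
ee_rot: [-90.7, 0.3, -93.8]
force: [-0.8, 0.6, 0.1]
gripper_width: 31.0
[ 495.38468191 -261.62860314   50.88632765] [-0.76140272  0.64658579  0.10454481] 31.00672897938303 [-90.68271978   0.32707763 -93.82327204]
total [  2.5  -1.3 -23.5] dphi -0.07 tilt [-90.43   0.21 -93.83]
[0.6, 11.8, 1.3] [0, np.float64(0.04), 0]
[0.6, 11.8, 1.3] [0, np.float64(0.04), 0]
```

View pics/s12.png

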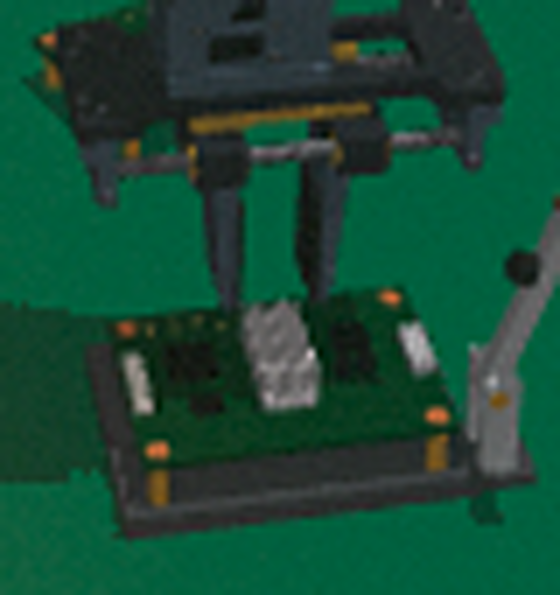

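Run:
```python
from h import *
s=env.state();print(s['ee_pos'],s['ee_rot'])
for uv in((233,303),(318,300)):
    o,d=ray('side',(290+uv[0]/7-.5,200+uv[1]/7-.5))
    for y in(-280,-264,-248): print((o+d*(y-o[1])/d[1]).round(0))
```

```text
[ 497.29936679 -262.6673754    53.52678717] [-90.43170963   0.21223713 -93.82678521]
[ 476. -280.   85.]
[ 481. -264.   72.]
[ 485. -248.   59.]
[ 515. -280.   80.]
[ 520. -264.   66.]
[ 525. -248.   53.]
```

```bash
python3 -m handwheel '[[0.34,[0,0,0],[0,0,0]],[0.34,[0,8,0],[0,0,0]],[0.34,[0,8,0],[0,0,0]],[0.34,[0,6,0],[0,0,0]],[0.34,[0,4,0],[0,0,0]],[0.34,[0,4,0],[0,0,0]],[0.34,[0,3,0],[0,0,0]],[0.34,[0,2,0],[0,0,0]],[0.34,[0,0,0],[0,0,0]],[0.34,[0,0,0],[0,0,0]]]' 25
python3 - <<'E'
from plan import *
s=env.state();print(s['ee_pos'],s['force'],s['gripper_width'],s['ee_rot'])
shot('side','s13.png',(290,200,370,285),7)
E
```

```text
time_s: 15.62
ee_pos: [500.2, -264.3, 21.9]
ee_rot: [-90.0, 0.0, -93.8]
force: [-0.1, 0.5, -0.2]
gripper_width: 31.3
[ 500.17544015 -264.29031005   21.92005583] [-0.05511523  0.45005242 -0.2395918 ] 31.302222297418787 [-8.99941005e+01  3.33635652e-03 -9.38285909e+01]
```

View pics/s13.png

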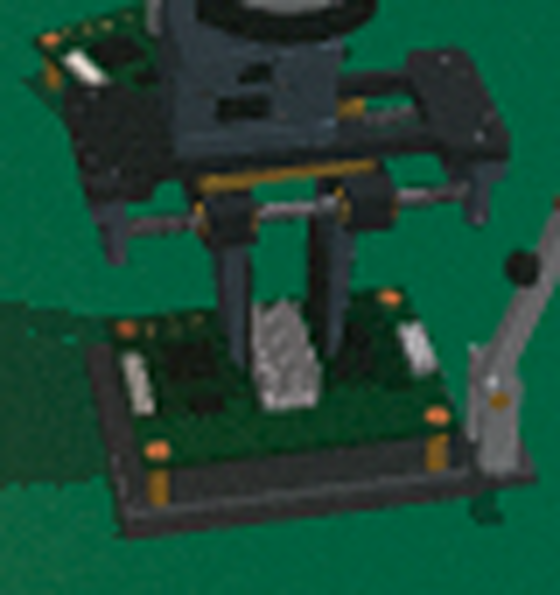

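Fingers straddle the heat sink at (240,350) and (330,345). I'll lower another 8 mm and close.

```bash
python3 -m handwheel '[[0.34,[0,4,0],[0,0,0]],[0.34,[0,4,0],[0,0,0]],[0.34,[0,0,0],[0,0,0]],[0,[0,0,0],[0,0,0]],[0,[0,0,0],[0,0,0]],[0,[0,0,0],[0,0,0]],[0,[0,0,0],[0,0,0]],[0,[0,-3,0],[0,0,0]],[0,[0,-4,0],[0,0,0]],[0,[0,-4,0],[0,0,0]]]' 30
python3 - <<'E'
from plan import *
s=env.state();print(s['ee_pos'],s['force'],s['torque'],s['gripper_width'],s['ee_rot'])
shot('side','s14.png',(290,200,370,285),7)
E
```

```text
time_s: 16.5
ee_pos: [499.9, -264.1, 25.1]
ee_rot: [-90.0, 0.0, -93.8]
force: [-0.5, -0.6, -2.8]
gripper_width: 23.9
[ 499.91236333 -264.11097186   25.07914929] [-0.52607823 -0.63372286 -2.80123949] [-0.07308345  0.09943792 -0.07614135] 23.90677916053574 [-9.00275673e+01  2.15606007e-02 -9.38276266e+01]
```

View pics/s14.png

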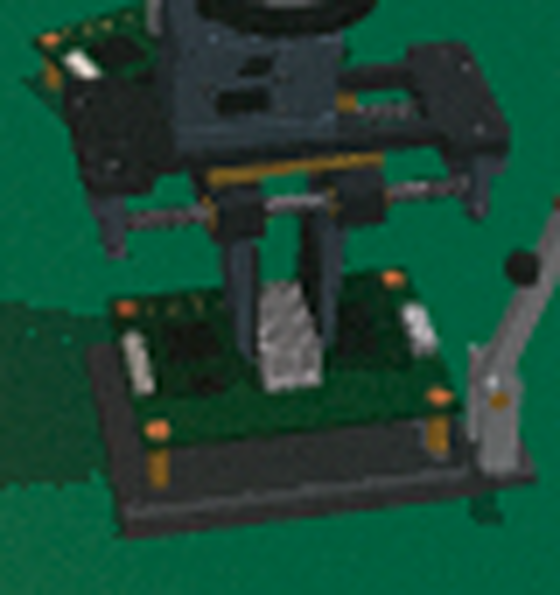

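Board A is held and level: width 23.9, load 2.8 N ≈ 0.29 kg. I'll carry it to the tray.

Run:
```python
from plan import *
plan((446,254.2,140),-84.8,15,start=(499.9,-264.1,140))
```

```text
total [-53.9 518.3   0. ] dphi 9.02 tilt [-8.992e+01 -3.000e-02 -9.382e+01]
[-34.2, -0.0, -5.9] [0, np.float64(-0.6), 0]
[-34.3, -0.0, -5.5] [0, np.float64(-0.6), 0]
[-34.4, -0.0, -5.2] [0, np.float64(-0.6), 0]
[-34.4, -0.0, -4.8] [0, np.float64(-0.6), 0]
[-34.5, -0.0, -4.4] [0, np.float64(-0.6), 0]
[-34.5, -0.0, -4.1] [0, np.float64(-0.6), 0]
[-34.5, -0.0, -3.7] [0, np.float64(-0.6), 0]
[-34.6, -0.0, -3.4] [0, np.float64(-0.6), 0]
[-34.6, -0.0, -3.0] [0, np.float64(-0.6), 0]
[-34.6, -0.0, -2.6] [0, np.float64(-0.6), 0]
[-34.7, -0.0, -2.3] [0, np.float64(-0.6), 0]
[-34.7, -0.0, -1.9] [0, np.float64(-0.6), 0]
[-34.7, -0.0, -1.5] [0, np.float64(-0.6), 0]
[-34.7, -0.0, -1.2] [0, np.float64(-0.6), 0]
[-34.7, -0.0, -0.8] [0, np.float64(-0.6), 0]
```

```bash
python3 -m handwheel '[[0,[0,-15,0],[0,0,0]],[0,[0,-25,0],[0,0,0]],[0,[0,-30,0],[0,0,0]],[0,[0,-30,0],[0,0,0]],[0,[-10,-15,0],[0,0,0]],[0,[-20,0,-3],[0,0,0]],[0,[-30,0,-3],[0,0,0]],[0,[-34.3,0,-6],[0,-1,0]],[0,[-34.3,0,-6],[0,-1,0]],[0,[-34.3,0,-6],[0,-1,0]]]' 35
python3 - <<'E'
from plan import *
s=env.state();print(s['force'],s['gripper_width'])
plan((446,254.2,140),-84.8,11)
E
```

```text
time_s: 17.38
ee_pos: [484.8, -99.0, 140.2]
ee_rot: [-90.0, 0.0, -90.8]
force: [0.9, 0.1, -3.0]
gripper_width: 23.4
[ 0.90014936  0.07332907 -2.96784903] 23.39332033171536
total [-3.880e+01  3.532e+02 -2.000e-01] dphi 6.02 tilt [-8.997e+01  1.000e-02 -9.082e+01]
[-32.1, 0.0, -4.0] [0, np.float64(-0.55), 0]
[-32.1, 0.0, -3.7] [0, np.float64(-0.55), 0]
[-32.1, 0.0, -3.4] [0, np.float64(-0.55), 0]
[-32.2, 0.0, -3.1] [0, np.float64(-0.55), 0]
[-32.2, 0.0, -2.8] [0, np.float64(-0.55), 0]
[-32.2, 0.0, -2.5] [0, np.float64(-0.55), 0]
[-32.2, 0.0, -2.1] [0, np.float64(-0.55), 0]
[-32.2, 0.0, -1.8] [0, np.float64(-0.55), 0]
[-32.3, 0.0, -1.5] [0, np.float64(-0.55), 0]
[-32.3, 0.0, -1.2] [0, np.float64(-0.55), 0]
[-32.3, 0.0, -0.9] [0, np.float64(-0.55), 0]
```

```bash
python3 -m handwheel '[[0,[-35,0,-4],[0,-0.6,0]],[0,[-35,0,-3.8],[0,-0.6,0]],[0,[-35,0,-3.5],[0,-0.6,0]],[0,[-35,0,-3.2],[0,-0.6,0]],[0,[-35,0,-3],[0,-0.6,0]],[0,[-35,0,-2.6],[0,-0.6,0]],[0,[-35,0,-2.4],[0,-0.6,0]],[0,[-35,0,-2],[0,-0.6,0]],[0,[-35,0,-1.6],[0,-0.6,0]],[0,[-30,0,-1.2],[0,-0.6,0]]]' 35
python3 -m handwheel '[[0,[0,0,0],[0,0,0]],[0,[0,0,0],[0,0,0]],[0,[0,15,0],[0,0,0]],[0,[0,15,0],[0,0,0]],[0,[0,10,0],[0,0,0]],[0,[0,0,0],[0,0,0]],[0,[0,0,0],[0,0,0]],[0,[0,0,0],[0,0,0]],[0,[0,0,0],[0,0,0]],[0,[0,0,0],[0,0,0]]]' 35
python3 - <<'E'
from plan import *
s=env.state();print(s['ee_pos'],s['force'],s['gripper_width'],s['ee_rot'])
shot('side','s15.png',(250,110,340,210),6)
shot('top','t15.png',(200,160,300,250),6)
plan((446,254.2,60),-84.8,3)
E
```

```text
time_s: 18.22
ee_pos: [446.3, 246.0, 140.3]
ee_rot: [-90.0, 0.0, -84.8]
force: [0.1, 0.5, -2.8]
gripper_width: 23.4
time_s: 19.05
ee_pos: [447.5, 243.8, 100.8]
ee_rot: [-89.9, 0.0, -84.8]
force: [-0.2, -0.1, -3.8]
gripper_width: 23.9
[447.48032558 243.82515602 100.76651767] [-0.22153147 -0.09089612 -3.78573982] 23.854579427198406 [-8.99086171e+01  4.04688873e-02 -8.48408087e+01]
total [ -1.2  10.4 -40.5] dphi 0.03 tilt [-8.994e+01  3.000e-02 -8.483e+01]
[-3.5, 13.5, -0.1] [0, np.float64(-0.01), 0]
[-3.5, 13.5, -0.1] [0, np.float64(-0.01), 0]
[-3.5, 13.5, -0.1] [0, np.float64(-0.01), 0]
```

View pics/s15.png

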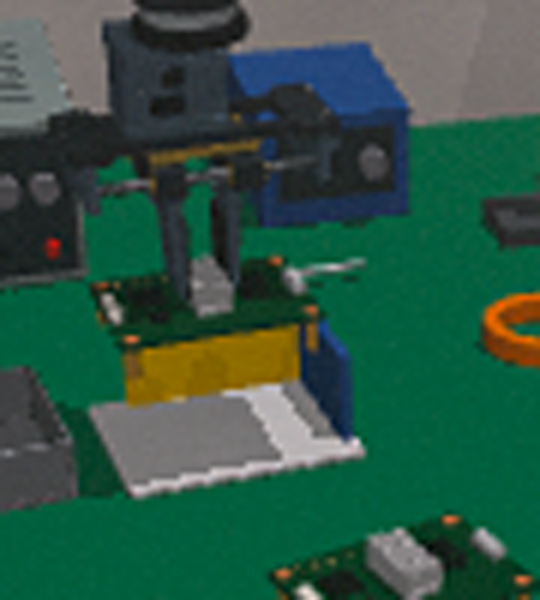

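View pics/t15.png

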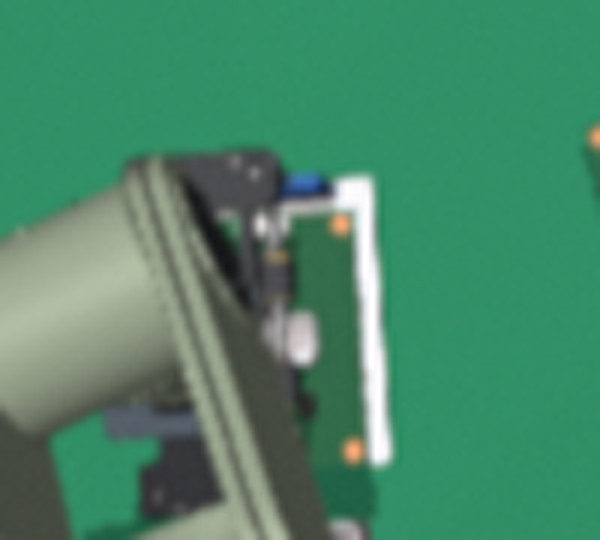

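Run:
```python
from fit import *
im=cv2.imread('pics/raw_s15.png')[:,:,::-1]
d=dots('side',im,(262,150,310,172));print([(float(a),float(b),c) for a,b,c in d])
im=cv2.imread('pics/raw_t15.png')[:,:,::-1]
d=dots('top',im,(250,190,265,240));print([(float(a),float(b),c) for a,b,c in d])
for a,b,c in d: print(at('top',(a,b),120.7))
for p in((96+0,288),(277,261),(131,341),(311,312)): print(at('side',(250+p[0]/6-.5,110+p[1]/6-.5),120.7))
u=[(250+p[0]/6-.5,110+p[1]/6-.5) for p in((277,261),(311,312),(98,288),(131,341))]
for z in (115,120.7,126):print(fit4('side',u,z,(447,240,.09)))
```

```text
[(295.59, 153.0, 118), (266.65, 157.0, 78), (301.5, 161.0, 104), (286.87, 168.6, 4045), (301.48, 165.51, 187), (271.49, 166.0, 171)]
[(256.34, 196.91, 310), (258.57, 234.64, 406)]
[512.50600355 198.95602832 120.7       ]
[389.19945248 187.75493798 120.7       ]
[380.36165282 274.15753136 120.7       ]
[509.52416518 286.39453282 120.7       ]
[391.9461602  189.41177857 120.7       ]
[515.66700453 202.28663095 120.7       ]
(array([451.4, 249.2]), np.float64(5.36), np.float64(0.69))
(array([449.6, 237.8]), np.float64(5.43), np.float64(0.55))
(array([448. , 227.1]), np.float64(5.5), np.float64(0.41))
```

```bash
python3 -m handwheel '[[0,[-5,10,0],[0,0,0]],[0,[-5,15,0],[0,0,0]],[0,[0,15,0],[0,0,0]],[0,[0,15,0],[0,0,0]],[0,[0,12,0],[0,0,0]],[0,[0,6,0],[0,0,0]],[0,[0,4,0],[0,0,0]],[0,[0,0,0],[0,0,0]],[0,[0,0,0],[0,0,0]],[0,[0,0,0],[0,0,0]]]' 35
python3 - <<'E'
from plan import *
s=env.state();print(s['ee_pos'],s['force'],s['gripper_width'],s['ee_rot'])
E
python3 -m handwheel '[[0,[0,2,0],[0,0,0]],[0,[0,2,0],[0,0,0]],[0,[0,2,0],[0,0,0]],[0,[0,1,0],[0,0,0]],[0,[0,1,0],[0,0,0]],[0,[0,0,0],[0,0,0]],[0,[0,0,0],[0,0,0]],[0,[0,0,0],[0,0,0]],[0,[0,0,0],[0,0,0]],[0,[0,0,0],[0,0,0]]]' 35
python3 - <<'E'
from plan import *
s=env.state();print(s['ee_pos'],s['force'],s['gripper_width'],s['ee_rot'])
shot('side','s16.png',(250,130,330,210),7)
E
```

```text
time_s: 19.98
ee_pos: [446.6, 254.1, 23.6]
ee_rot: [-89.9, 0.0, -84.8]
force: [1.3, 0.3, -2.7]
gripper_width: 23.7
[446.58947931 254.06020642  23.59312283] [ 1.29302646  0.26703021 -2.71151236] 23.651140702783213 [-8.99141456e+01  4.17202261e-02 -8.48255867e+01]
time_s: 20.82
ee_pos: [446.0, 253.7, 15.0]
ee_rot: [-90.0, 0.0, -84.8]
force: [0.7, -0.3, -3.8]
gripper_width: 23.8
[446.0428118  253.71088939  15.0076448 ] [ 0.69554731 -0.25203999 -3.76365605] 23.829315097365335 [-8.99898026e+01  6.92723573e-03 -8.48237801e+01]
```

View pics/s16.png

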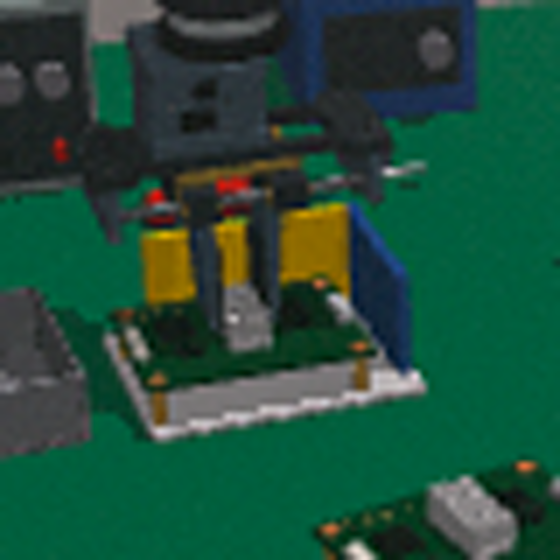

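```bash
python3 -m handwheel '[[0,[0,0.4,3],[0,0,0]],[0,[0,0.3,3],[0,0,0]],[0,[0,0,3],[0,0,0]],[0,[0,0,2],[0,0,0]],[0,[0,0,1],[0,0,0]],[0,[0,0,0.5],[0,0,0]],[0,[0,0,0.5],[0,0,0]],[0,[0,0,0],[0,0,0]],[0,[0,0,0],[0,0,0]],[0,[0,0,0],[0,0,0]]]' 35
python3 - <<'E'
from plan import *
s=env.state();print(s['ee_pos'],s['force'],s['torque'],s['gripper_width'],s['ee_rot'])
E
```

```text
time_s: 21.7
ee_pos: [458.8, 254.8, 14.2]
ee_rot: [-90.0, 0.0, -84.8]
force: [0.3, -0.2, -3.4]
gripper_width: 23.7
[458.80918216 254.82505023  14.24713462] [ 0.2985193  -0.19935929 -3.40244759] [-0.05823433  0.00446688 -0.03128722] 23.71022215183154 [-9.00054564e+01  1.65464577e-03 -8.48212479e+01]
```

No contact yet. I'll continue in small steps toward the blue fence.

```bash
python3 -m handwheel '[[0,[0,0,0.5],[0,0,0]],[0,[0,0,0.5],[0,0,0]],[0,[0,0,0.5],[0,0,0]],[0,[0,0,0.5],[0,0,0]],[0,[0,0,0.5],[0,0,0]],[0,[0,0,0.3],[0,0,0]],[0,[0,0,0],[0,0,0]],[0,[0,0,0],[0,0,0]],[0,[0,0,0],[0,0,0]],[0,[0,0,0],[0,0,0]]]' 35
python3 - <<'E'
from plan import *
s=env.state();print(s['ee_pos'],s['force'],s['torque'],s['gripper_width'],s['ee_rot'])
shot('side','s17.png',(250,130,330,210),7)
im=cv2.imread('pics/raw_s17.png')[:,:,::-1]
from fit import *
print([(float(a),float(b),c) for a,b,c in dots('side',im,(262,160,310,192))])
E
```

```text
time_s: 22.53
ee_pos: [461.7, 255.1, 14.3]
ee_rot: [-90.0, 0.0, -84.8]
force: [0.3, -0.3, -3.1]
gripper_width: 23.6
[461.6953192  255.10011124  14.26459696] [ 0.32479228 -0.30888005 -3.06864381] [-0.03356927  0.05288539 -0.01037254] 23.60560686039285 [-8.99983846e+01  4.95969198e-03 -8.48245550e+01]
[(286.68, 164.67, 890), (296.25, 164.38, 1469), (275.38, 167.53, 2454), (270.64, 174.0, 75), (304.81, 178.16, 73), (271.0, 180.0, 18), (304.47, 182.58, 187), (275.85, 183.11, 116), (275.93, 187.58, 146)]
```

View pics/s17.png

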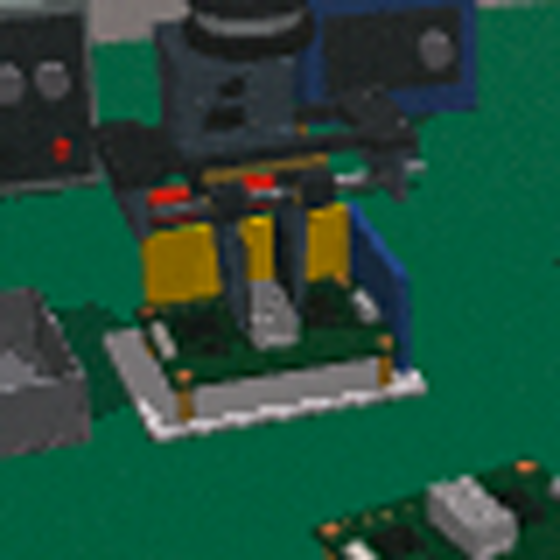

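```bash
python3 -m handwheel '[[0,[0,0,0.5],[0,0,0]],[0,[0,0,0.5],[0,0,0]],[0,[0,0,0.5],[0,0,0]],[0,[0,0,0.5],[0,0,0]],[0,[0,0,0.5],[0,0,0]],[0,[0,0,0.5],[0,0,0]],[0,[0,0,0],[0,0,0]],[0,[0,0,0],[0,0,0]],[0,[0,0,0],[0,0,0]],[0,[0,0,0],[0,0,0]]]' 35
python3 - <<'E'
from plan import *
s=env.state();print(s['ee_pos'],s['force'],s['torque'],s['gripper_width'],s['ee_rot'])
E
```

```text
time_s: 23.42
ee_pos: [464.0, 255.1, 14.1]
ee_rot: [-90.1, -0.0, -84.8]
force: [-3.1, -0.3, -2.8]
gripper_width: 23.8
[464.03466879 255.1405123   14.09890508] [-3.09120712 -0.34192654 -2.78096072] [-0.03664116  0.55527824  0.12191704] 23.816221587060443 [-9.00740649e+01 -1.94754461e-02 -8.48182601e+01]
```

Contact on the blue fence at 3 N. I'll back off 1.5 mm and move toward the yellow one.

```bash
python3 -m handwheel '[[0,[0,0,-1.5],[0,0,0]],[0,[-3,0,0],[0,0,0]],[0,[-3,0,0],[0,0,0]],[0,[-2,0,0],[0,0,0]],[0,[-0.5,0,0],[0,0,0]],[0,[-0.5,0,0],[0,0,0]],[0,[0,0,0],[0,0,0]],[0,[0,0,0],[0,0,0]],[0,[0,0,0],[0,0,0]],[0,[0,0,0],[0,0,0]]]' 35
python3 - <<'E'
from plan import *
s=env.state();print(s['ee_pos'],s['force'],s['torque'],s['gripper_width'],s['ee_rot'])
E
```

```text
time_s: 24.25
ee_pos: [462.4, 264.1, 14.3]
ee_rot: [-90.0, 0.0, -84.8]
force: [0.6, 0.3, -3.9]
gripper_width: 23.6
[462.42094218 264.12273818  14.26789641] [ 0.6473364   0.25814162 -3.92971902] [-0.05996198  0.05446241  0.00552685] 23.572323536559214 [-8.99966929e+01  3.50947618e-03 -8.48315153e+01]
```

```bash
python3 -m handwheel '[[0,[-0.5,0,0],[0,0,0]],[0,[-0.5,0,0],[0,0,0]],[0,[-0.5,0,0],[0,0,0]],[0,[-0.5,0,0],[0,0,0]],[0,[-0.5,0,0],[0,0,0]],[0,[-0.5,0,0],[0,0,0]],[0,[0,0,0],[0,0,0]],[0,[0,0,0],[0,0,0]],[0,[0,0,0],[0,0,0]],[0,[0,0,0],[0,0,0]]]' 35
python3 - <<'E'
from plan import *
s=env.state();print(s['ee_pos'],s['force'],s['torque'],s['gripper_width'],s['ee_rot'])
E
```

```text
time_s: 25.08
ee_pos: [462.1, 267.2, 14.3]
ee_rot: [-90.0, 0.0, -84.8]
force: [0.3, 1.0, -2.9]
gripper_width: 23.4
[462.13042218 267.16844127  14.25688364] [ 0.25082233  1.03522636 -2.91700875] [-0.08737651 -0.00522384 -0.02502213] 23.437667424110696 [-8.99985825e+01  4.73695048e-03 -8.48292780e+01]
```

```bash
python3 -m handwheel '[[0,[-0.5,0,0],[0,0,0]],[0,[-0.5,0,0],[0,0,0]],[0,[-0.5,0,0],[0,0,0]],[0,[-0.5,0,0],[0,0,0]],[0,[-0.5,0,0],[0,0,0]],[0,[-0.3,0,0],[0,0,0]],[0,[0,0,0],[0,0,0]],[0,[0,0,0],[0,0,0]],[0,[0,0,0],[0,0,0]],[0,[0,0,0],[0,0,0]]]' 35
python3 - <<'E'
from plan import *
s=env.state();print(s['ee_pos'],s['force'],s['torque'],s['gripper_width'],s['ee_rot'])
E
```

```text
time_s: 25.92
ee_pos: [462.0, 269.5, 14.3]
ee_rot: [-90.0, -0.0, -84.8]
force: [2.3, -4.2, -2.9]
gripper_width: 23.7
[462.01406758 269.51728185  14.29517788] [ 2.27492927 -4.17659794 -2.89100392] [-0.86598588 -0.17890145  0.13202279] 23.724115300535214 [-8.99896599e+01 -3.95360718e-02 -8.47957238e+01]
```

```bash
python3 -m handwheel '[[0,[0.7,0,0],[0,0,0]],[0,[0,0,0.8],[0,0,0]],[0,[0,0,0.8],[0,0,0]],[0,[0,0,0.7],[0,0,0]],[0,[0,0,0.6],[0,0,0]],[0,[-0.5,0,0],[0,0,0]],[0,[-0.5,0,0],[0,0,0]],[0,[0,0,0],[0,0,0]],[0,[0,0,0],[0,0,0]],[0,[0,0,0],[0,0,0]]]' 35
python3 - <<'E'
from plan import *
s=env.state();print(s['ee_pos'],s['force'],s['torque'],s['gripper_width'],s['ee_rot'])
shot('side','s18.png',(255,140,325,200),9)
E
```

```text
time_s: 26.75
ee_pos: [462.6, 269.4, 13.9]
ee_rot: [-90.3, -0.1, -84.8]
force: [-5.2, -4.1, -0.3]
gripper_width: 23.6
[462.61161796 269.38932001  13.91773284] [-5.1897095  -4.13020675 -0.26913487] [-0.69110595  0.7830699   0.14811651] 23.597195029852262 [-90.25297916  -0.10927462 -84.81986724]
```

View pics/s18.png

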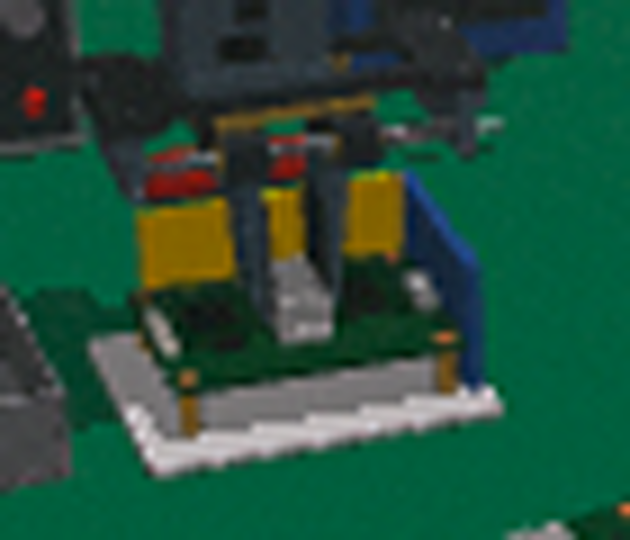

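```bash
python3 -m handwheel '[[0,[0,0.4,0],[0,0,0]],[0,[0,0.4,0],[0,0,0]],[0,[0,0.4,0],[0,0,0]],[0,[-0.4,0,0.4],[0,0,0]],[0,[0,0,0],[0,0,0]],[0,[0,0,0],[0,0,0]],[0,[0,0,0],[0,0,0]],[0,[0,0,0],[0,0,0]],[0,[0,0,0],[0,0,0]],[0,[0,0,0],[0,0,0]]]' 35
python3 - <<'E'
from plan import *
s=env.state();print(s['ee_pos'],s['force'],s['torque'],s['gripper_width'],s['ee_rot'])
E
```

```text
time_s: 27.63
ee_pos: [462.5, 269.4, 13.7]
ee_rot: [-90.3, -0.1, -84.8]
force: [-7.9, -6.8, 7.9]
gripper_width: 23.9
[462.52364097 269.41590646  13.65423118] [-7.91148187 -6.81210631  7.87430294] [-1.04725244  1.12251659  0.10323439] 23.85905552968981 [-90.28501504  -0.14258203 -84.80610121]
```

```bash
python3 -m handwheel '[[0.36,[0,0,0],[0,0,0]],[0.36,[0,0,0],[0,0,0]],[0.36,[0,0,-0.8],[0,0,0]],[0.36,[0,0,-0.8],[0,0,0]],[0.36,[0,-3,0],[0,0,0]],[0.36,[0,-8,0],[0,0,0]],[0.36,[0,-15,0],[0,0,0]],[0.36,[0,-25,0],[0,0,0]],[0.36,[0,-30,0],[0,0,0]],[0.36,[0,-30,0],[0,0,0]]]' 35
python3 -m handwheel '[[0.34,[15,-15,4],[0,0,0]],[0.34,[30,0,5],[0,1.2,0]],[0.34,[35,0,6],[0,-1.2,0]],[0.34,[35,0,6],[0,-2,0]],[0.34,[35,0,6],[0,-2,0]],[0.34,[30,0,6],[0,-2,0]],[0.34,[20,0,4],[0,-2,0]],[0.34,[10,0,0],[0,-2,0]],[0.34,[0,0,0],[0,-2,0]],[0.34,[0,0,0],[0,0,0]]]'
python3 - <<'E'
from plan import *
s=env.state();print(s['ee_pos'],s['force'],s['torque'],s['gripper_width'],s['ee_rot'])
shot('side','s19.png',(255,140,325,200),9)
shot('top','t19.png',(200,160,340,260),5)
E
```

```text
time_s: 28.47
ee_pos: [463.3, 270.8, 125.7]
ee_rot: [-90.0, 0.0, -84.8]
force: [0.0, -0.4, 0.9]
gripper_width: 32.7
time_s: 29.3
ee_pos: [525.7, 66.0, 139.8]
ee_rot: [-89.9, -0.0, -72.9]
force: [-0.2, -0.1, 0.5]
gripper_width: 30.8
[525.69376181  65.98316727 139.76073247] [-0.18859252 -0.12614262  0.53815355] [-0.05211474  0.01084407  0.00734046] 30.836127671255483 [-8.99302512e+01 -1.92167073e-04 -7.28981578e+01]
```

View pics/s19.png

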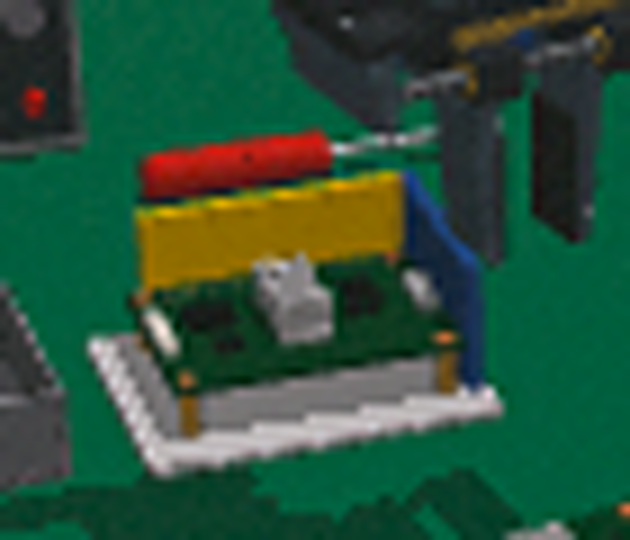

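View pics/t19.png

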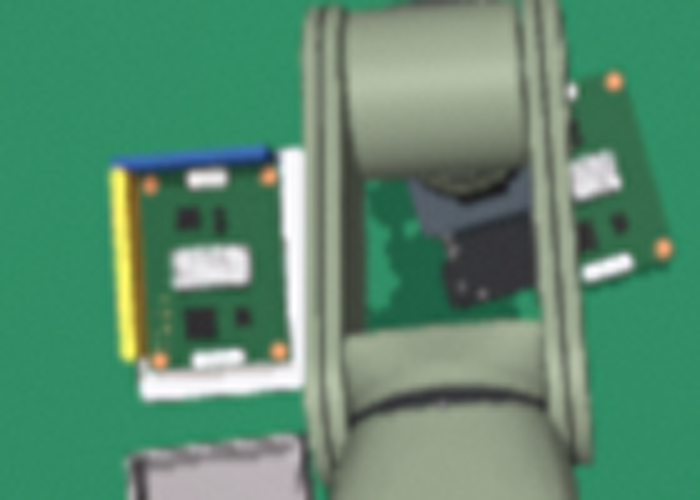

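Run:
```python
from fit import *
im=cv2.imread('pics/raw_t19.png')[:,:,::-1]
d=dots('top',im,(224,190,262,236));d=[(float(a),float(b),c) for a,b,c in d];print(d)
def near(u): return min(d,key=lambda q:(q[0]-u[0])**2+(q[1]-u[1])**2)[:2]
U=[near((200+x/5,160+y/5)) for x,y in((150,185),(268,177),(160,360),(279,351))]
print('top',fit4('top',U,34,(460,258,.09)))
im=cv2.imread('pics/raw_s19.png')[:,:,::-1]
d=dots('side',im,(268,165,310,192));d=[(float(a),float(b),c) for a,b,c in d];print(d)
def near(u): return min(d,key=lambda q:(q[0]-u[0])**2+(q[1]-u[1])**2)[:2]
U=[near((255+x/9,140+y/9)) for x,y in((393,258),(445,337),(140,297),(188,378))]
print('side',U,fit4('side',U,34,(460,258,.09)))
# board B from t19: visible two dots right
im=cv2.imread('pics/raw_t19.png')[:,:,::-1]
print(dots('top',im,(295,170,338,224)))
```

```text
[(253.29, 194.66, 347), (229.49, 196.34, 295), (226.37, 210.91, 1139), (255.37, 229.88, 329), (231.38, 231.78, 334)]
top (array([462.4, 260.7]), np.float64(5.24), np.float64(0.08))
[(282.12, 167.18, 3698), (303.89, 177.0, 110), (304.08, 181.44, 113), (275.08, 181.88, 59), (275.55, 185.61, 175)]
side [(303.89, 177.0), (303.89, 177.0), (275.08, 181.88), (275.08, 181.88)] (array([468.2, 224.5]), np.float64(-3.39), np.float64(6.19))
[(np.float64(322.34), np.float64(175.86), 294), (np.float64(332.22), np.float64(209.13), 316)]
```

Run:
```python
from plan import *
plan((528.7,4.7,139.8),-72.6,3)
```

```text
total [  3.4 -62.2   0.2] dphi 0.29 tilt [-8.995e+01  1.000e-02 -7.289e+01]
[20.1, -0.1, -5.0] [0, np.float64(-0.1), 0]
[20.1, -0.1, -5.1] [0, np.float64(-0.1), 0]
[20.1, -0.1, -5.1] [0, np.float64(-0.1), 0]
```

```bash
python3 -m handwheel '[[0.34,[20,0,-5],[0,-0.1,0]],[0.34,[20,0,-5],[0,-0.1,0]],[0.34,[20,0,-5],[0,-0.1,0]],[0.34,[0,15,0],[0,0,0]],[0.34,[0,25,0],[0,0,0]],[0.34,[0,25,0],[0,0,0]],[0.34,[0,15,0],[0,0,0]],[0.34,[0,6,0],[0,0,0]],[0.34,[0,0,0],[0,0,0]],[0.34,[0,0,0],[0,0,0]]]' 35
python3 - <<'E'
from plan import *
shot('side','s20.png',(270,150,350,235),7)
plan((528.7,4.7,14),-72.6,4)
E
```

```text
time_s: 30.23
ee_pos: [529.3, 5.4, 53.7]
ee_rot: [-89.9, -0.0, -72.5]
force: [0.5, 0.7, 0.5]
gripper_width: 31.1
total [ -1.   -0.7 -40.2] dphi -0.09 tilt [-8.987e+01 -3.000e-02 -7.251e+01]
[0.1, 10.0, -0.3] [0, np.float64(0.02), 0]
[0.1, 10.0, -0.3] [0, np.float64(0.02), 0]
[0.1, 10.0, -0.3] [0, np.float64(0.02), 0]
[0.1, 10.0, -0.3] [0, np.float64(0.02), 0]
```

View pics/s20.png

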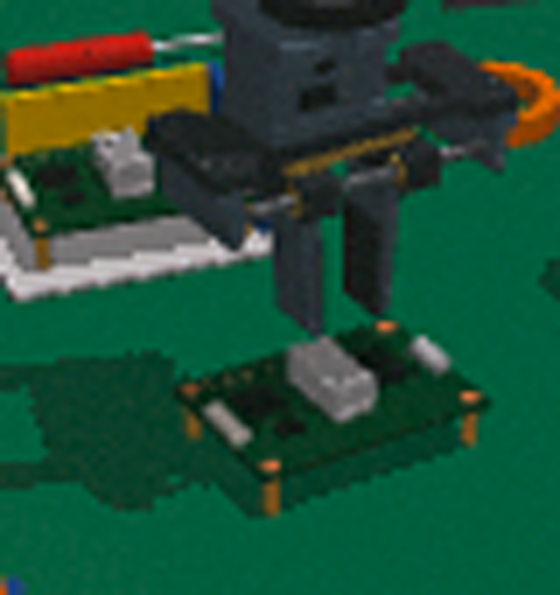

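Fingers are above B's heat sink and aligned with it. Descending and gripping.

```bash
python3 -m handwheel '[[0.34,[0.2,12,-0.5],[0,0,0]],[0.34,[0.2,12,-0.5],[0,0,0]],[0.34,[0,10,0],[0,0,0]],[0.34,[0,7,0],[0,0,0]],[0.34,[0,4,0],[0,0,0]],[0.34,[0,1,0],[0,0,0]],[0.34,[0,0,0],[0,0,0]],[0.34,[0,0,0],[0,0,0]],[0.34,[0,0,0],[0,0,0]],[0,[0,0,0],[0,0,0]]]' 35
python3 -m handwheel '[[0,[0,0,0],[0,0,0]],[0,[0,0,0],[0,0,0]],[0,[0,0,0],[0,0,0]],[0,[0,-3,0],[0,0,0]],[0,[0,-5,0],[0,0,0]],[0,[0,-5,0],[0,0,0]],[0,[0,-5,0],[0,0,0]],[0,[0,0,0],[0,0,0]],[0,[0,0,0],[0,0,0]],[0,[0,0,0],[0,0,0]]]' 35
python3 - <<'E'
from plan import *
s=env.state();print(s['ee_pos'],s['force'],s['torque'],s['gripper_width'],s['ee_rot'])
shot('side','s21.png',(270,150,350,235),7)
E
```

```text
time_s: 31.12
ee_pos: [528.3, 4.4, 7.5]
ee_rot: [-89.9, -0.0, -72.5]
force: [3.0, 0.9, -0.8]
gripper_width: 26.8
time_s: 31.95
ee_pos: [527.6, 4.3, 25.0]
ee_rot: [-90.0, 0.0, -72.5]
force: [-1.0, 0.7, -2.6]
gripper_width: 23.6
[527.6303754    4.34820934  24.98595562] [-1.02699502  0.71650911 -2.55429948] [-0.09392004  0.07837999  0.00746377] 23.60548155479007 [-9.00136370e+01  1.01781797e-02 -7.25277171e+01]
```

View pics/s21.png

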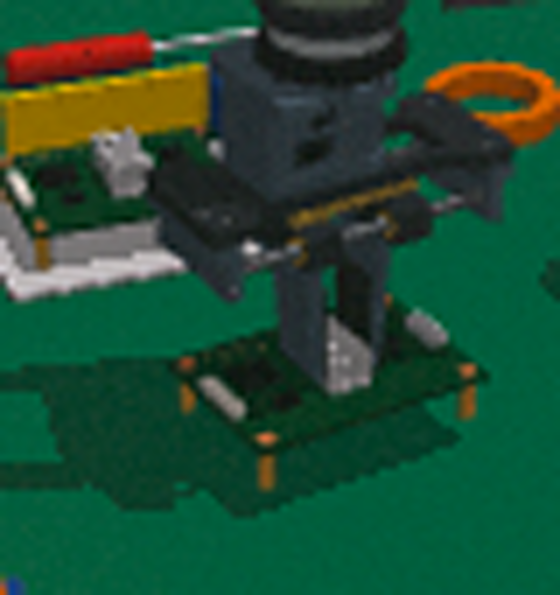

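Board B is held: width 23.6, 2.6 N, level. I'll carry it above the first board.

Run:
```python
from plan import *
plan((457,253.1,140),-84.76,8,start=(527.6,4.35,140),phi0=-72.5)
```

```text
total [-70.6 248.8   0. ] dphi -12.26 tilt [-9.003e+01  2.000e-02 -7.252e+01]
[-32.3, -0.0, 0.9] [0, 1.53, 0]
[-32.3, -0.0, 0.1] [0, 1.53, 0]
[-32.3, -0.0, -0.8] [0, 1.53, 0]
[-32.3, -0.0, -1.7] [0, 1.53, 0]
[-32.2, -0.0, -2.5] [0, 1.53, 0]
[-32.1, -0.0, -3.4] [0, 1.53, 0]
[-32.0, -0.0, -4.2] [0, 1.53, 0]
[-31.9, -0.0, -5.1] [0, 1.53, 0]
```

```bash
python3 -m handwheel '[[0,[0,-15,0],[0,0,0]],[0,[0,-30,0],[0,0,0]],[0,[0,-30,0],[0,0,0]],[0,[0,-25,0],[0,0,0]],[0,[-10,-10,0.3],[0,0,0]],[0,[-22,0,0.6],[0,1.53,0]],[0,[-32.3,0,0.1],[0,1.53,0]],[0,[-32.3,0,-0.8],[0,1.53,0]],[0,[-32.3,0,-1.7],[0,1.53,0]],[0,[-32.2,0,-2.5],[0,1.53,0]]]' 35
python3 -m handwheel '[[0,[-32.1,0,-3.4],[0,1.53,0]],[0,[-32,0,-4.2],[0,1.53,0]],[0,[-22,0,-3],[0,1.53,0]],[0,[-10,0,-2],[0,0,0]],[0,[0,0,0],[0,0,0]],[0,[0,0,0],[0,0,0]],[0,[0,0,0],[0,0,0]],[0,[0,0,0],[0,0,0]],[0,[0,0,0],[0,0,0]],[0,[0,0,0],[0,0,0]]]' 35
python3 - <<'E'
from plan import *
shot('top','t22.png',(200,160,300,250),6)
plan((457,253.1,80),-84.76,4)
E
```

```text
time_s: 32.83
ee_pos: [482.0, 161.1, 133.9]
ee_rot: [-90.1, 0.0, -80.3]
force: [0.6, 0.0, -3.2]
gripper_width: 23.7
time_s: 33.67
ee_pos: [458.1, 252.0, 135.1]
ee_rot: [-90.0, -0.0, -84.8]
force: [-0.7, 0.4, -3.6]
gripper_width: 23.7
total [ -1.1   0.9 -55.1] dphi 0.07 tilt [-89.99   0.   -84.83]
[-0.2, 13.8, -0.2] [0, np.float64(-0.02), 0]
[-0.2, 13.8, -0.2] [0, np.float64(-0.02), 0]
[-0.2, 13.8, -0.2] [0, np.float64(-0.02), 0]
[-0.2, 13.8, -0.2] [0, np.float64(-0.02), 0]
```

View pics/t22.png

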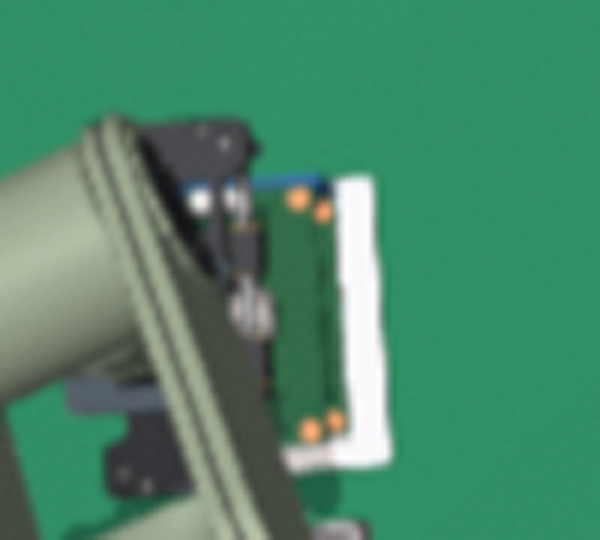

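Run:
```python
from fit import *
im=cv2.imread('pics/raw_t22.png')[:,:,::-1]
d=dots('top',im,(244,186,262,238));print([(float(a),float(b),c) for a,b,c in d])
us=[(200+298/6-.5,160+199/6-.5),(200+311/6-.5,160+431/6-.5)]
P=[at('top',u,155.4)[:2] for u in us];print(P)
v=P[0]-P[1];a=np.arctan2(v[1],v[0]);print(np.degrees(a),np.hypot(*v),(P[0]+P[1])/2+42*np.array([-np.sin(a),np.cos(a)]))
```

```text
[(249.32, 192.63, 411), (253.34, 194.67, 331), (252.98, 230.76, 807)]
[array([522.6824434, 216.4947125]), array([399.61023255, 205.4941096 ])]
5.107713414324669 123.56286799706113 [457.40714569 252.82763279]
```

```bash
python3 -m handwheel '[[0,[0,12,-0.5],[0,0,0]],[0,[0,18,-0.5],[0,0,0]],[0,[0,18,0],[0,0,0]],[0,[0,16,0],[0,0,0]],[0,[0,12,0],[0,0,0]],[0,[0,8,0],[0,0,0]],[0,[0,4,0],[0,0,0]],[0,[0,2,0],[0,0,0]],[0,[0,0,0],[0,0,0]],[0,[0,0,0],[0,0,0]]]' 35
python3 - <<'E'
from plan import *
s=env.state();print(s['ee_pos'],s['force'],s['torque'],s['gripper_width'],s['ee_rot'])
shot('side','s23.png',(255,130,325,200),8)
E
```

```text
time_s: 34.55
ee_pos: [457.3, 253.0, 45.7]
ee_rot: [-89.9, 0.0, -84.8]
force: [-0.4, 0.0, -4.0]
gripper_width: 23.7
[457.3391039  253.00712046  45.68937642] [-0.37465694  0.03026632 -4.02903407] [-0.10882201  0.06546008  0.01689942] 23.694290966026735 [-8.99265806e+01  3.40741219e-02 -8.47707402e+01]
```

View pics/s23.png

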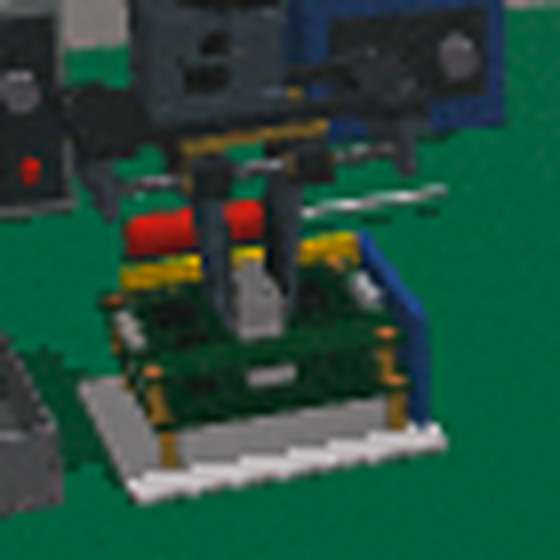

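```bash
python3 -m handwheel '[[0,[0,1,2],[0,0,0]],[0,[0,1,1.5],[0,0,0]],[0,[0,0,1],[0,0,0]],[0,[0,0,0.5],[0,0,0]],[0,[0,0,0.5],[0,0,0]],[0,[0,0,0.5],[0,0,0]],[0,[0,0,0.5],[0,0,0]],[0,[0,0,0],[0,0,0]],[0,[0,0,0],[0,0,0]],[0,[0,0,0],[0,0,0]]]' 35
python3 - <<'E'
from plan import *
s=env.state();print(s['ee_pos'],s['force'],s['torque'],s['gripper_width'],s['ee_rot'])
E
```

```text
time_s: 35.43
ee_pos: [463.2, 253.4, 43.0]
ee_rot: [-90.0, 0.0, -84.8]
force: [0.1, 1.2, -3.7]
gripper_width: 23.9
[463.20459393 253.35762042  43.03178875] [ 0.13474699  1.22919056 -3.71213226] [-0.04964772  0.01415571  0.04668612] 23.90787504779636 [-9.00030866e+01  1.46390120e-03 -8.47632062e+01]
```

```bash
python3 -m handwheel '[[0,[0,0,0.5],[0,0,0]],[0,[0,0,0.5],[0,0,0]],[0,[0,0,0.5],[0,0,0]],[0,[0,0,0.4],[0,0,0]],[0,[0,0,0],[0,0,0]],[0,[0,0,0],[0,0,0]],[0,[0,0,0],[0,0,0]],[0,[0,0,0],[0,0,0]],[0,[0,0,0],[0,0,0]],[0,[0,0,0],[0,0,0]]]' 35
python3 - <<'E'
from plan import *
s=env.state();print(s['ee_pos'],s['force'],s['torque'],s['gripper_width'],s['ee_rot'])
E
```

```text
time_s: 36.27
ee_pos: [464.2, 253.3, 42.9]
ee_rot: [-90.1, -0.0, -84.8]
force: [-6.5, 0.6, -2.1]
gripper_width: 23.7
[464.223381   253.2520835   42.86310436] [-6.4511573   0.6436796  -2.12399615] [-0.12002306  1.04429846  0.25645281] 23.67548201388775 [-9.01034474e+01 -2.72634989e-02 -8.47558946e+01]
```

Contact at x=464.2, but the moment (0.26 N·m at 6.5 N) puts it near the +y corner, so the board sits slightly clockwise of the fence. I'll back off, turn 0.5° counter-clockwise and press again.

```bash
python3 -m handwheel '[[0,[0,0,-0.8],[0,-0.5,0]],[0,[0,0,0],[0,0,0]],[0,[0,0,0],[0,0,0]],[0,[0,0,0.4],[0,0,0]],[0,[0,0,0.4],[0,0,0]],[0,[0,0,0],[0,0,0]],[0,[0,0,0],[0,0,0]],[0,[0,0,0],[0,0,0]],[0,[0,0,0],[0,0,0]],[0,[0,0,0],[0,0,0]]]' 35
python3 - <<'E'
from plan import *
for k in range(3):
    s=env.state();print(np.round(s['ee_pos'],2),np.round(s['force'],2),np.round(s['torque'],3),np.round(s['ee_rot'],2)); env.grab_frame('side')
E
```

```text
time_s: 37.1
ee_pos: [464.5, 253.4, 43.0]
ee_rot: [-90.1, -0.0, -84.3]
force: [-4.4, -1.3, -2.2]
gripper_width: 23.6
[464.52 253.36  43.  ] [-4.4  -1.25 -2.23] [-0.322  0.961  0.047] [-9.007e+01 -1.000e-02 -8.427e+01]
[464.5  253.34  43.  ] [-4.83 -1.27 -1.75] [-0.299  0.905  0.017] [-9.008e+01 -2.000e-02 -8.427e+01]
[464.5  253.35  43.  ] [-4.76 -1.34 -0.92] [-0.284  0.885  0.083] [-9.007e+01 -2.000e-02 -8.427e+01]
```

Moment nearly gone, so it's flush at about 5.7°. Now toward the yellow fence.

```bash
python3 -m handwheel '[[0,[0,0,-1.2],[0,-0.1,0]],[0,[-2.5,0,0],[0,0,0]],[0,[-2,0,0],[0,0,0]],[0,[-1,0,0],[0,0,0]],[0,[-0.5,0,0],[0,0,0]],[0,[-0.5,0,0],[0,0,0]],[0,[-0.5,0,0],[0,0,0]],[0,[0,0,0],[0,0,0]],[0,[0,0,0],[0,0,0]],[0,[0,0,0],[0,0,0]]]' 35
python3 - <<'E'
from plan import *
s=env.state();print(np.round(s['ee_pos'],2),np.round(s['force'],2),np.round(s['torque'],3),np.round(s['ee_rot'],2))
E
```

```text
time_s: 38.08
ee_pos: [463.8, 260.7, 43.2]
ee_rot: [-89.9, 0.0, -84.2]
force: [0.8, -1.0, -3.0]
gripper_width: 24.3
[463.75 260.7   43.23] [ 0.76 -1.02 -2.97] [-0.099  0.069  0.013] [-8.993e+01  3.000e-02 -8.416e+01]
```

```bash
python3 -m handwheel '[[0,[-0.5,0,0],[0,0,0]],[0,[-0.5,0,0],[0,0,0]],[0,[-0.5,0,0],[0,0,0]],[0,[-0.5,0,0],[0,0,0]],[0,[0,0,0],[0,0,0]],[0,[0,0,0],[0,0,0]],[0,[0,0,0],[0,0,0]],[0,[0,0,0],[0,0,0]],[0,[0,0,0],[0,0,0]],[0,[0,0,0],[0,0,0]]]' 35
python3 - <<'E'
from plan import *
s=env.state();print(np.round(s['ee_pos'],2),np.round(s['force'],2),np.round(s['torque'],3),np.round(s['ee_rot'],2))
E
```

```text
time_s: 38.92
ee_pos: [463.6, 260.8, 43.3]
ee_rot: [-90.0, -0.1, -84.1]
force: [1.2, -6.5, -1.5]
gripper_width: 24.1
[463.63 260.81  43.34] [ 1.17 -6.5  -1.47] [-1.251 -0.29  -0.184] [-89.96  -0.14 -84.14]
```

```bash
python3 -m handwheel '[[0,[1.2,0,0],[0,0.2,0]],[0,[0,0,0.6],[0,0,0]],[0,[0,0,0.6],[0,0,0]],[0,[0,0,0.4],[0,0,0]],[0,[0,0,0],[0,0,0]],[0,[0,0,0],[0,0,0]],[0,[0,0,0],[0,0,0]],[0,[0,0,0],[0,0,0]],[0,[0,0,0],[0,0,0]],[0,[0,0,0],[0,0,0]]]' 35
python3 - <<'E'
from plan import *
s=env.state();print(np.round(s['ee_pos'],2),np.round(s['force'],2),np.round(s['torque'],3),np.round(s['ee_rot'],2))
E
```

```text
time_s: 39.75
ee_pos: [463.8, 260.8, 42.8]
ee_rot: [-90.1, -0.1, -84.3]
force: [-2.1, -5.0, -1.1]
gripper_width: 23.9
[463.76 260.84  42.84] [-2.1  -5.04 -1.14] [-0.797  0.562  0.169] [-9.012e+01 -5.000e-02 -8.434e+01]
```

```bash
python3 -m handwheel '[[0,[0.6,0,-0.4],[0,0,0]],[0,[0,0.5,0],[0,0,0]],[0,[0,0.5,0],[0,0,0]],[0,[0,0.5,0],[0,0,0]],[0,[0,0.3,0],[0,0,0]],[0,[0,0,0.5],[0,0,0]],[0,[-0.6,0,0.5],[0,0,0]],[0,[0,0,0],[0,0,0]],[0,[0,0,0],[0,0,0]],[0,[0,0,0],[0,0,0]]]' 35
python3 - <<'E'
from plan import *
s=env.state();print(np.round(s['ee_pos'],2),np.round(s['force'],2),np.round(s['torque'],3),np.round(s['ee_rot'],2))
E
```

```text
time_s: 40.58
ee_pos: [463.7, 260.8, 41.5]
ee_rot: [-90.2, -0.1, -84.4]
force: [-6.8, -3.5, 3.0]
gripper_width: 23.6
[463.69 260.81  41.47] [-6.76 -3.49  3.02] [-0.694  1.069  0.174] [-9.018e+01 -5.000e-02 -8.436e+01]
```

```bash
python3 -m handwheel '[[0,[-0.4,0.2,0],[0,0,0]],[0,[0,0,0],[0,0,0]],[0,[0,0,0],[0,0,0]],[0.36,[0,0,0],[0,0,0]],[0.36,[0,0,0],[0,0,0]],[0.36,[0,0,-0.6],[0,0,0]],[0.36,[0,0,0],[0,0,0]],[0.36,[0,0,0],[0,0,0]],[0.36,[0,-3,0],[0,0,0]],[0.36,[0,-8,0],[0,0,0]]]' 35
python3 -m handwheel '[[0.36,[0,-15,0],[0,0,0]],[0.36,[0,-25,0],[0,0,0]],[0.36,[0,-30,0],[0,0,0]],[0.36,[15,-20,0],[0,0,0]],[0.2,[30,0,0],[0,0,0]],[0,[35,0,0],[0,0,0]],[0,[35,0,0],[0,0,0]],[0,[35,0,0],[0,0,0]],[0,[30,0,0],[0,0,0]],[0,[15,0,0],[0,0,0]]]' 35
python3 - <<'E'
from plan import *
s=env.state();print(np.round(s['ee_pos'],2),np.round(s['force'],2),s['gripper_width'],np.round(s['ee_rot'],2))
shot('side','s24.png',(255,130,325,200),8)
shot('top','t24.png',(210,170,290,250),7)
E
```

```text
time_s: 41.42
ee_pos: [464.2, 261.5, 51.6]
ee_rot: [-90.1, -0.0, -84.4]
force: [-0.2, -0.0, 0.8]
gripper_width: 32.4
time_s: 42.25
ee_pos: [484.1, 64.7, 143.0]
ee_rot: [-89.9, -0.1, -84.5]
force: [-0.5, 0.7, -0.1]
gripper_width: 0.3
[484.12  64.74 142.96] [-0.46  0.67 -0.09] 0.3475016746282132 [-8.992e+01 -6.000e-02 -8.449e+01]
```

View pics/s24.png

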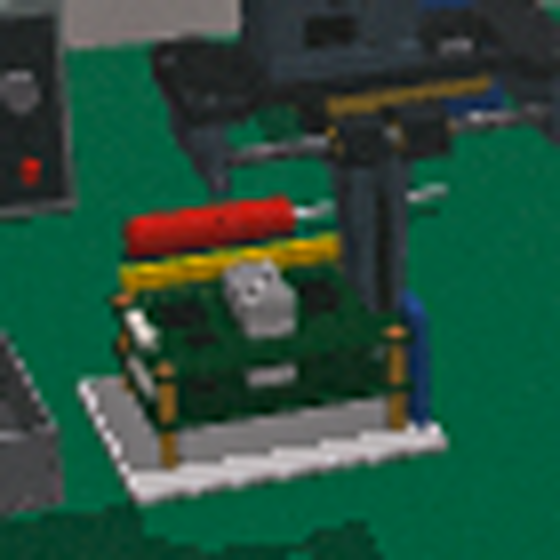

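View pics/t24.png

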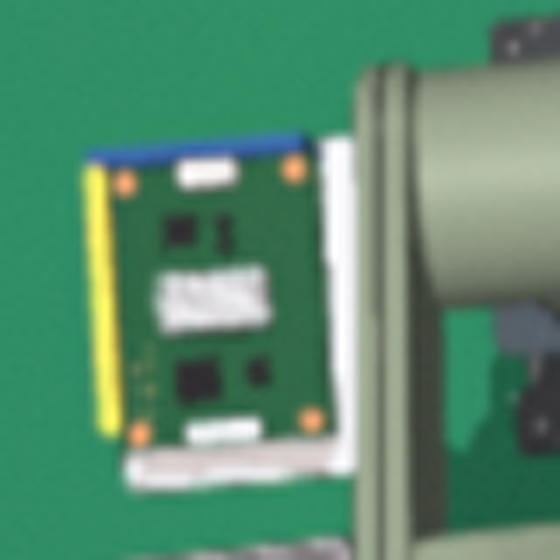

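Run:
```python
from fit import *
im=cv2.imread('pics/raw_t24.png')[:,:,::-1]
d=dots('top',im,(222,190,262,236));d=[(float(a),float(b),c) for a,b,c in d if c<900];print(d)
def near(u): return min(d,key=lambda q:(q[0]-u[0])**2+(q[1]-u[1])**2)[:2]
U=[near((210+x/7,170+y/7)) for x,y in((125,184),(294,169),(139,434),(311,421))]
print('top B',U,fit4('top',U,62,(462,260,.09)))
# side: per-post colour columns for A & B dots
im=cv2.imread('pics/raw_s24.png')[:,:,::-1]
for z,pose,n in((62,(462.4,260.7,5.4),'B'),(34,(462.4,260.7,5.4),'A')):
    a=np.radians(pose[2])
    for p in((62,-42),(-62,-42),(-62,42)):
        w=np.array([pose[0]+np.cos(a)*p[0]-np.sin(a)*p[1],pose[1]+np.sin(a)*p[0]+np.cos(a)*p[1],z])
        print(n,p,(proj('side',w)).round(1))
```

```text
[(251.55, 193.58, 393), (227.29, 195.7, 381), (254.1, 229.68, 316), (229.46, 231.65, 367)]
top B [(227.29, 195.7), (251.55, 193.58), (229.46, 231.65), (254.1, 229.68)] (array([462.8, 261.1]), np.float64(5.77), np.float64(0.06))
B (62, -42) [303.4 171.5]
B (-62, -42) [274.5 176.3]
B (-62, 42) [269.6 167.3]
A (62, -42) [303.5 177.4]
A (-62, -42) [274.9 182.2]
A (-62, 42) [270.  173.1]
```

Top-camera fits: B is (462.8, 261.1, 5.77°) and A was (462.4, 260.7, 5.24°), while flush contact came at about 5.7°. So A is roughly 0.5° short, about 1 mm at its +x end off the yellow fence. I'll nudge A's −y edge gently near the +x end with shut fingers.

Run:
```python
from plan import *
plan((520.3,190,60),-84.3,5)
```

```text
total [ 36.  124.4 -82.9] dphi 0.28 tilt [-8.992e+01 -2.000e-02 -8.458e+01]
[-24.1, 16.6, 9.5] [0, np.float64(-0.06), 0]
[-24.1, 16.6, 9.5] [0, np.float64(-0.06), 0]
[-24.1, 16.6, 9.6] [0, np.float64(-0.06), 0]
[-24.1, 16.6, 9.6] [0, np.float64(-0.06), 0]
[-24.0, 16.6, 9.6] [0, np.float64(-0.06), 0]
```

```bash
python3 -m handwheel '[[0,[-23.7,16.6,9.5],[0,-0.06,0]],[0,[-23.7,16.6,9.5],[0,-0.06,0]],[0,[-23.7,16.6,9.6],[0,-0.06,0]],[0,[-23.7,16.6,9.6],[0,-0.06,0]],[0,[-23.7,16.6,9.6],[0,-0.06,0]],[0,[0,20,0],[0,0,0]],[0,[0,15,0],[0,0,0]],[0,[0,10,0],[0,0,0]],[0,[0,0,0],[0,0,0]],[0,[0,0,0],[0,0,0]]]' 35
python3 - <<'E'
from plan import *
s=env.state();print(np.round(s['ee_pos'],2),np.round(s['force'],2),np.round(s['torque'],3),np.round(s['ee_rot'],2))
shot('side','s25.png',(255,130,335,200),8)
E
```

```text
time_s: 43.18
ee_pos: [519.5, 190.9, 14.2]
ee_rot: [-90.0, 0.0, -84.1]
force: [-0.3, -0.1, 0.0]
gripper_width: 0.6
[519.49 190.87  14.22] [-0.32 -0.07  0.03] [-0.079  0.007  0.006] [-9.001e+01  1.000e-02 -8.405e+01]
```

View pics/s25.png

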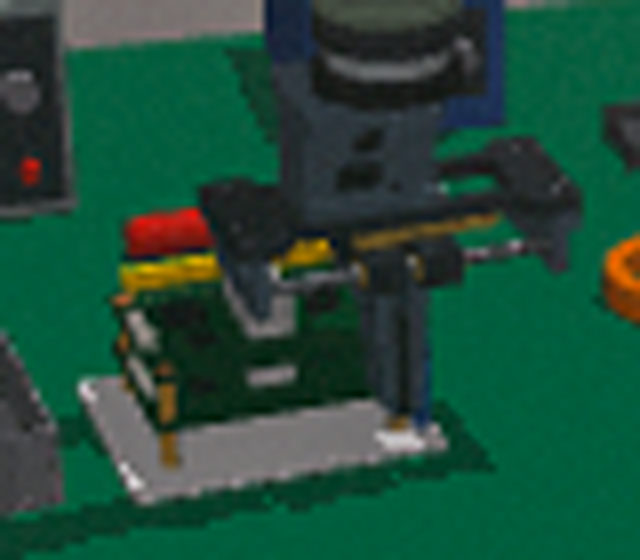

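Important: the end plates hang about 51 mm above the tips, consistent with body = reading + 79. I'll therefore stop at reading ≈1: tips about 27 mm, end plates about 80 mm and clear of the fence, heat sink and chips in x. Then I'll close in slowly.

```bash
python3 -m handwheel '[[0,[0,5,0],[0,0.2,0]],[0,[0,4,0],[0,0,0]],[0,[0,3,0],[0,0,0]],[0,[0,1,0],[0,0,0]],[0,[-2,0,0],[0,0,0]],[0,[-1.5,0,0],[0,0,0]],[0,[-1,0,0],[0,0,0]],[0,[-0.5,0,0],[0,0,0]],[0,[0,0,0],[0,0,0]],[0,[0,0,0],[0,0,0]]]' 35
python3 - <<'E'
from plan import *
s=env.state();print(np.round(s['ee_pos'],2),np.round(s['force'],2),np.round(s['torque'],3),np.round(s['ee_rot'],2))
shot('side','s26.png',(255,130,335,200),8)
E
```

```text
time_s: 44.07
ee_pos: [519.1, 195.5, 1.2]
ee_rot: [-90.0, 0.0, -84.3]
force: [1.2, -0.1, -0.3]
gripper_width: 0.3
[519.1  195.48   1.16] [ 1.21 -0.1  -0.28] [-0.055  0.038  0.026] [-8.998e+01  1.000e-02 -8.426e+01]
```

View pics/s26.png

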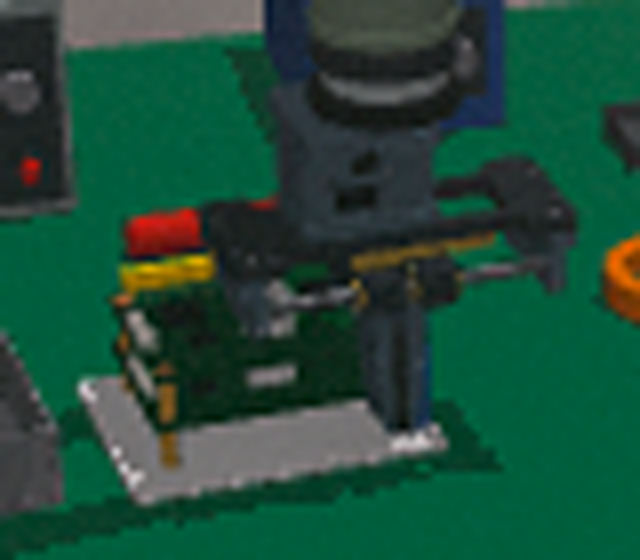

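Clear so far. I'll advance +y in small steps.

```bash
python3 -m handwheel '[[0,[-0.5,0,0],[0,0,0]],[0,[-0.5,0,0],[0,0,0]],[0,[-0.5,0,0],[0,0,0]],[0,[-0.5,0,0],[0,0,0]],[0,[-0.5,0,0],[0,0,0]],[0,[-0.5,0,0],[0,0,0]],[0,[-0.5,0,0],[0,0,0]],[0,[0,0,0],[0,0,0]],[0,[0,0,0],[0,0,0]],[0,[0,0,0],[0,0,0]]]' 35
python3 - <<'E'
from plan import *
s=env.state();print(np.round(s['ee_pos'],2),np.round(s['force'],2),np.round(s['torque'],3),np.round(s['ee_rot'],2))
E
```

```text
time_s: 44.95
ee_pos: [518.7, 198.9, 1.1]
ee_rot: [-90.0, 0.0, -84.3]
force: [1.1, 0.2, 0.2]
gripper_width: 0.4
[518.66 198.86   1.05] [1.13 0.25 0.21] [-0.115  0.004  0.016] [-90.     0.   -84.26]
```

```bash
python3 -m handwheel '[[0,[-0.5,0,0],[0,0,0]],[0,[-0.5,0,0],[0,0,0]],[0,[-0.5,0,0],[0,0,0]],[0,[-0.5,0,0],[0,0,0]],[0,[-0.5,0,0],[0,0,0]],[0,[-0.5,0,0],[0,0,0]],[0,[0,0,0],[0,0,0]],[0,[0,0,0],[0,0,0]],[0,[0,0,0],[0,0,0]],[0,[0,0,0],[0,0,0]]]' 35
python3 - <<'E'
from plan import *
s=env.state();print(np.round(s['ee_pos'],2),np.round(s['force'],2),np.round(s['torque'],3),np.round(s['ee_rot'],2))
E
```

```text
time_s: 45.78
ee_pos: [518.5, 200.8, 1.1]
ee_rot: [-90.0, -0.1, -84.2]
force: [1.4, -6.1, 0.5]
gripper_width: 0.7
[518.49 200.79   1.07] [ 1.36 -6.07  0.49] [-0.978 -0.156 -0.04 ] [-90.    -0.09 -84.23]
```

```bash
python3 -m handwheel '[[0,[-0.4,0,0],[0,0,0]],[0,[-0.4,0,0],[0,0,0]],[0,[0,0,0],[0,0,0]],[0,[0,0,0],[0,0,0]],[0,[0,0,0],[0,0,0]],[0,[0,0,0],[0,0,0]],[0,[0,0,0],[0,0,0]],[0,[0,0,0],[0,0,0]],[0,[0,0,0],[0,0,0]],[0,[0,0,0],[0,0,0]]]' 35
python3 - <<'E'
from plan import *
s=env.state();print(np.round(s['ee_pos'],2),np.round(s['force'],2),np.round(s['torque'],3),np.round(s['ee_rot'],2))
E
```

```text
time_s: 46.62
ee_pos: [518.7, 201.3, 1.1]
ee_rot: [-90.0, -0.1, -84.2]
force: [1.2, -6.5, 1.3]
gripper_width: 0.3
[518.67 201.29   1.1 ] [ 1.19 -6.48  1.29] [-1.244 -0.304 -0.009] [-89.98  -0.12 -84.22]
```

It moved 0.5 mm at a steady 6.5 N, so the board is sliding home. A little more.

```bash
python3 -m handwheel '[[0,[-0.4,0,0],[0,0,0]],[0,[-0.4,0,0],[0,0,0]],[0,[0,0,0],[0,0,0]],[0,[0,0,0],[0,0,0]],[0,[0,0,0],[0,0,0]],[0,[0,0,0],[0,0,0]],[0,[0,0,0],[0,0,0]],[0,[0,0,0],[0,0,0]],[0,[0,0,0],[0,0,0]],[0,[0,0,0],[0,0,0]]]' 35
python3 - <<'E'
from plan import *
s=env.state();print(np.round(s['ee_pos'],2),np.round(s['force'],2),np.round(s['torque'],3),np.round(s['ee_rot'],2))
E
```

```text
time_s: 47.45
ee_pos: [518.7, 201.3, 1.1]
ee_rot: [-90.0, -0.2, -84.2]
force: [2.5, -7.9, 1.0]
gripper_width: 0.6
[518.67 201.3    1.1 ] [ 2.49 -7.91  0.99] [-1.632 -0.372 -0.013] [-89.99  -0.19 -84.19]
```

Firm now: no further motion, 7.9 N. I'll back off, rise clear and check both boards.

```bash
python3 -m handwheel '[[0,[2,0,0],[0,0,0]],[0,[6,0,0],[0,0,0]],[0,[10,0,0],[0,0,0]],[0,[15,-15,0],[0,0,0]],[0,[20,-30,0],[0,0,0]],[0,[30,-30,0],[0,0,0]],[0,[35,-30,0],[0,0,0]],[0,[35,-20,0],[0,0,0]],[0,[30,0,0],[0,0,0]],[0,[15,0,0],[0,0,0]]]' 35
python3 - <<'E'
from fit import *
shot('side','s27.png',(258,145,318,200),11)
im=shot('top','t27.png',(210,170,290,250),7)
d=dots('top',im,(222,190,262,236));d=[(float(a),float(b),c) for a,b,c in d if c<900]
def near(u): return min(d,key=lambda q:(q[0]-u[0])**2+(q[1]-u[1])**2)[:2]
U=[near((210+x/7,170+y/7)) for x,y in((125,184),(294,169),(139,434),(311,421))]
print('top B',U,fit4('top',U,62,(462,260,.09)))
E
```

```text
time_s: 48.28
ee_pos: [538.6, 6.9, 124.5]
ee_rot: [-89.8, -0.1, -84.4]
force: [0.5, 0.3, -0.1]
gripper_width: 0.5
top B [(227.28, 195.7), (251.55, 193.59), (229.46, 231.64), (254.1, 229.66)] (array([462.8, 261.1]), np.float64(5.78), np.float64(0.05))
```

View pics/s27.png

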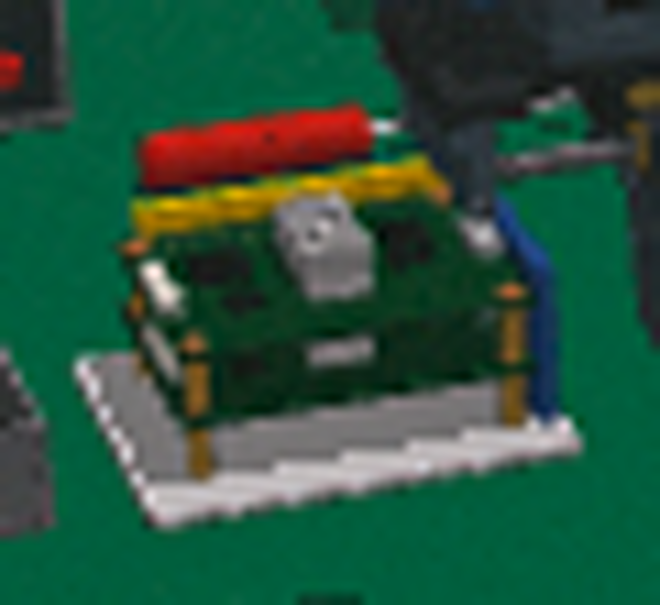

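View pics/t27.png

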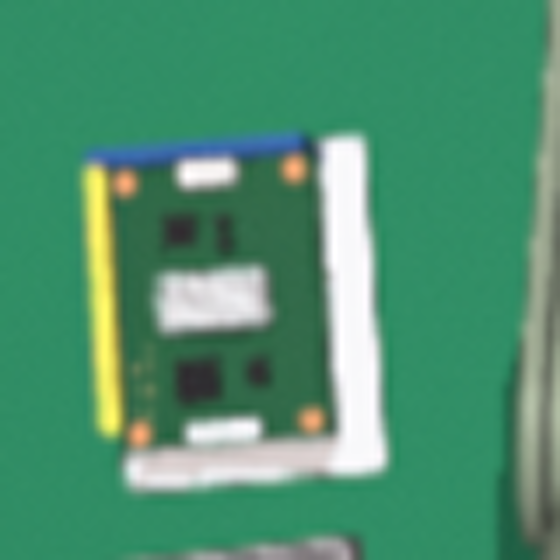

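B hasn't moved (462.8, 261.1, 5.78°) and A's legs line up under B's. One last whole-bench look before handing in.

Run:
```python
from h import *
shot('side','s28.png',None,1.25)
s=env.state();print(np.round(s['force'],2))
```

```text
[0.12 0.11 0.52]
```

View pics/s28.png

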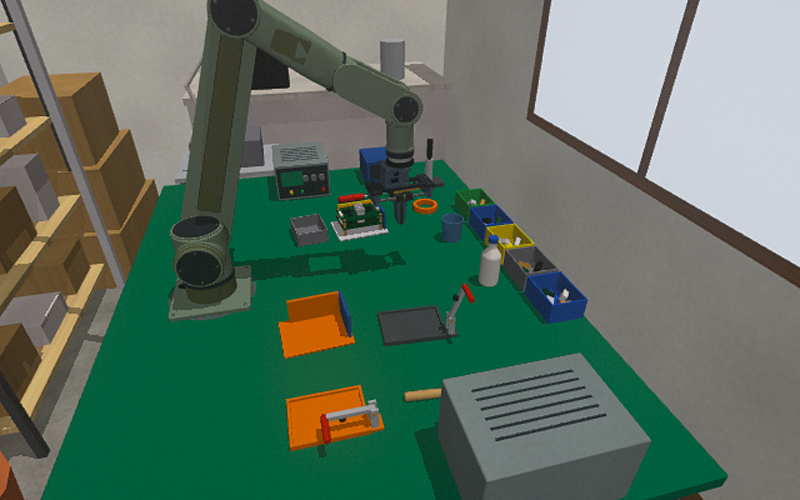

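The clamp stands open at (460,310), the fixture is empty, the boards are stacked in the tray at (358,215), and everything else is where it was.

Run:
```python
from h import *
env.job_done(); print(env.state()['time_s'])
```

```text
the job is handed in; nothing more can be done
the job is handed in; nothing more can be done
```

The job is handed in, at about 48.4 s of the 72 s allowed. The clamp is flipped past centre and stays open. Both boards are stacked in the tray corner, bearing on the blue and yellow fences as far as my checks show.

- **Clamp:** The first three closings on the handle were too shallow, and it slipped out twice. The real fingertips sit about 26 mm behind the reported TCP, so I went lower and the fourth grip held. The last picture shows the clamp still open.
- **Board A:** I pressed it into the corner at 7–8 N on each fence. It then measured about 0.5° short of square (5.24° against roughly 5.7° where the second board sat flush). After stacking, I nudged its edge with shut fingers at under 8 N until it stopped moving.
- **Board B:** I pressed it in at about 7 N on the blue fence and 4–5 N on the yellow, then released it. The top camera gave (462.8, 261.1 mm, 5.77–5.78°) both before and after the nudge, so nudging A did not disturb it.
- **Bystanders:** In the last side picture everything else is where it started, and the arm touches nothing.

**What I could not confirm:**
- After stacking, A is hidden from the top camera. I judged its squareness only from the nudge coming to a stop and from its legs lining up under B's in the side view.
- I did not re-press A against the blue fence after turning it.
- The side camera read about 2 mm (x) and 4 mm (y) away from the top camera. The top camera agreed with the contact positions, so I used that one.

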